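# Close off two hydraulic valve stations

## Task

A small and a large hydraulic subplate stand on the bench, each with four bare studs. On each of them fit the relief-valve block of the same size, lowered over all four studs until it sits flat, and then close the stack with the plain steel blanking plate of that size, lowered over the same studs until it lies flat on the block; either way round will do, and it does not matter which subplate you do first. Lower the parts on gently rather than dropping them, let go of them, and do not disturb the sample bottle, pipe flange, oil filter and brass coupling that stand among them.

Things in the scene. Friction and masses are not known exactly. Their poses are not given: they have to be found in the camera images.
- base_small: The small subplate, bolted down: grey block 70 mm wide (x), 110 long (y), 30 high, dark top face, brass hex plugs 6 to 7 mm out of its ends and one side. On it four upright steel studs, 7 mm thick, 50 tall (tips 80 above the bench, last 9 mm tapered to 3), 26 apart in x, 46 in y, centred. Origin: centre of its underside. z up.
- block_small: The small relief-valve block, loose: aluminium, 50 mm wide (x), 70 long (y), 28 high, black port dots on top, a steel and brass adjuster cartridge 22 mm thick standing 37 out of its +y end, 14.5 up. Four 12 mm through-holes, 26 apart in x, 46 in y. Origin: underside, centre of the aluminium body; z up. About 0.32 kg. Goes on the small subplate, underside 30 mm above the bench.
- plate_small: The small blanking plate, loose: plain flat steel plate 50 mm wide (x), 70 long (y), 15 thick, nothing sticking out. Four 12 mm through-holes, 26 apart in x, 46 in y. Origin: centre of its underside. z up. About 0.38 kg. Goes on the small block, underside then 58 mm above the bench, studs standing 7 mm out of it.
- base_large: The large subplate, bolted down: grey block 86 mm wide (x), 136 long (y), 30 high, dark top face, brass hex plugs 6 to 7 mm out of its ends and one side. On it four upright steel studs, 7 mm thick, 50 tall (tips 80 above the bench, last 9 mm tapered to 3), 42 apart in x, 70 in y, centred. Origin: centre of its underside. z up.
- block_large: The large relief-valve block, loose: aluminium, 66 mm wide (x), 96 long (y), 28 high, black port dots on top, a steel and brass adjuster cartridge 25 mm thick standing 37 out of its +y end, 14.5 up. Four 12 mm through-holes, 42 apart in x, 70 in y. Origin: underside, centre of the aluminium body; z up. About 0.54 kg. Goes on the large subplate, underside 30 mm above the bench.
- plate_large: The large blanking plate, loose: plain flat steel plate 66 mm wide (x), 96 long (y), 15 thick, nothing sticking out. Four 12 mm through-holes, 42 apart in x, 70 in y. Origin: centre of its underside. z up. About 0.68 kg. Goes on the large block, underside then 58 mm above the bench, studs standing 7 mm out of it.
- sample_bottle: Bystander: upright amber oil-sample bottle with white cap, 34 mm across, 85 mm tall. Origin: centre of its underside.
- pipe_flange: Bystander: round dark steel pipe flange, 80 mm across, 34 mm high with its neck up. Origin: centre of its underside.
- oil_filter: Bystander: upright black screw-on oil filter with a white band, 77 mm across, 100 mm tall. Origin: centre of its underside.
- coupling: Bystander: upright brass hose coupling with a hexagon foot, 34 mm across, 42 mm tall. Origin: centre of its underside.
Things that resemble listed ones, but are neither listed nor needed, are in the scene too. Leave any purple or turquoise look-alike of the plate_large alone.

How it is judged (in metres and radians):
At the end, for the whole second after the job is handed in: On each subplate lies the block of its size (underside 30 mm up) and on that the plate of its size (58 mm up), each within 3 mm in height and 6 mm of the subplate's centre, turned under 0.15 rad from it either way round, tilted under 0.05 rad, and at rest (horizontal distance between each of block_small, plate_small and base_small below 0.006 m and z of block_small in the frame of base_small between 0.027 and 0.033 m and angle between each of block_small, plate_small, block_large, plate_large's own z axis and vertical below 0.05 rad and angle between the x axis of each of block_small, plate_small and the x axis of base_small, either way round below 0.15 rad and linear speed of each of block_small, plate_small, block_large, plate_large below 0.02 m/s and angular speed of each of block_small, plate_small, block_large, plate_large below 0.1 rad/s and z of plate_small in the frame of base_small between 0.055 and 0.061 m and horizontal distance between each of block_large, plate_large and base_large below 0.006 m and z of block_large in the frame of base_large between 0.027 and 0.033 m and angle between the x axis of each of block_large, plate_large and the x axis of base_large, either way round below 0.15 rad and z of plate_large in the frame of base_large between 0.055 and 0.061 m); the robot touches nothing.
It fails at once if the small relief-valve block is dropped on to the studs instead of lowered (falls faster than 0.6 m/s, i.e. some 18 mm, without the fingers on it) (horizontal distance between block_small and base_small below 0.03 m and contact force between the fingers and block_small below 0.2 N and linear speed of block_small above 0.6 m/s).
It fails at once if the small blanking plate is dropped on to the studs instead of lowered (falls faster than 0.6 m/s, i.e. some 18 mm, without the fingers on it) (horizontal distance between plate_small and base_small below 0.03 m and contact force between the fingers and plate_small below 0.2 N and linear speed of plate_small above 0.6 m/s).
It fails at once if the large relief-valve block is dropped on to the studs instead of lowered (falls faster than 0.6 m/s, i.e. some 18 mm, without the fingers on it) (horizontal distance between block_large and base_large below 0.03 m and contact force between the fingers and block_large below 0.2 N and linear speed of block_large above 0.6 m/s).
It fails at once if the large blanking plate is dropped on to the studs instead of lowered (falls faster than 0.6 m/s, i.e. some 18 mm, without the fingers on it) (horizontal distance between plate_large and base_large below 0.03 m and contact force between the fingers and plate_large below 0.2 N and linear speed of plate_large above 0.6 m/s).
It fails at once if one of the other things among the parts (sample bottle, pipe flange, oil filter, brass coupling) is pushed more than 20 mm or tipped over (distance of any of sample_bottle, pipe_flange, oil_filter, coupling from where it was at the start of the episode above 0.02 m or angle between any of sample_bottle, pipe_flange, oil_filter, coupling's own z axis and vertical above 0.4 rad).
It also fails if it takes over 112 s, if anything falls off the work surface, if the arm or the gripper's body presses on something with over 40 N, if the wrist force passes 120 N, or if a joint passes its speed limit or range.

## Robot

A 6-joint arm with a two-finger parallel gripper is mounted at the origin on the work surface. World frame = base frame: x ahead of the robot, y to its left, z up, the work surface at z = 0. Lengths are in mm, angles in rad, forces in N, time in s.
With the tool pointing down it reaches from about 400 to 925 mm from the base axis. Payload 3.4 kg.
Tool frame: the origin (TCP) lies at the very end of the fingers, on their centre line; the grasp point (between the pads) lies 19 mm behind it; y points along the fingers, z is the direction in which the jaws open and shut, and the axes are right-handed (so a half turn about y gives the same grasp; the last joint's range is limited). The gripper opens to 85 mm and grips with 20 to 120 N. Pads are 22 mm wide; open, the fingers measure 114 mm over their backs; the gripper's body (76 mm by 85 mm) begins 54 mm behind the grasp point. The pads swing forward as they close: fully open they stand 13 mm farther back than shut.
Start: joints at [1.198, 0.307, 1.506, -0, 1.328, -0.073], TCP at [169.288, 549.52, 231.305] pointing down, gripper open.
Joint ranges: [-3.12, 3.12], [-1.05, 2.28], [0.14, 2.33], [-1.42, 4.57], [0.1, 2.73], [-2.68, 2.68]. Speed limits (rad/s): [2.57, 2.57, 3.14, 3.14, 3.14, 3.14].

## Interface

Orientations are given as a unit quaternion [w, x, y, z].
In Python, from cell import status, vision, order gives the robot as it stands.
- The arm moves only by the tool send_rows, never from a script. Its argument "commands" is a list of rows, each an object of numbers: "x", "y", "z": the shift along the tool's x, y, z scaled (see below); "ax", "ay", "az": the turn, a rotation vector about the tool's x, y, z scaled (see below). A call has 1 to 12 rows; each row is the pose to reach, as a shift and turn from the pose commanded when the call began, along the tool's axes at that moment; what a row does not reach only later rows make up. The controller multiplies each number of a shift by 0.5 m and each number of a turn by 45 degrees. A row lasts 1/12 s, in which the tool goes at most 41.7 mm and 7.16 degrees, less where a joint would pass 70% of its speed; a pose out of reach is approached as far as the arm can. A call with a number of a shift or a turn outside -1 to 1 is refused whole. A call with a gripper value outside its range is refused whole. "fingers" is the finger opening in mm, from 0 to 85.4, set as the call begins (left out, the last holds). The fingers move at their own pace and stop on an object; "squeeze" is the grip in N (left out, the last holds). Time passes only in rows, so rows that repeat a pose let the fingers close. It gives the time, the measured TCP pose, the force and the opening at its end, in the units of the state.
- status.get_state(): the state, without advancing time (a new reading comes with each control period).
- vision.camera(name): name is "scene" or "top"; returns a dict with "img" (480x640x3 uint8, red, green, blue), "range_z" (480x640 float32, mm along the optical axis (not along the pixel's ray), 0 where there is no reading), "mtx" (3x3 intrinsics, pixels), "extrinsics" (4x4, takes a point from world to camera coordinates). Camera axes: x right, y down, z forward; pixel columns grow to the right and rows downward; lengths in mm; the calibration is good to about 2 mm. A picture is of the moment at which its call begins.
- order.sign_off(): hands the job in, once; it reports no verdict.
The state is a dict: "time": time; "q": joint angles; "qd": joint speeds; "effort": joint torques, N m; "ee_pos": TCP position; "tool_rot": TCP orientation; "ft_force": force on the tool from outside, world axes, zero at the start; "ft_torque": the same for the moment, N m; "grip_width": finger opening in mm.
Only numpy, scipy, OpenCV 4.12 (cv2) and the standard library are available. Lean on these libraries where they do the work, as an engineer would, in place of code of your own. Each camera call takes 0.05 s, during which the arm holds its last target.

## Working session

There is one attempt and no reset: what is moved stays moved. The work goes in short steps, Python scripts to look and compute and a tool call to move; the robot and the scene stay as the last step left them, time stands still between calls to the robot, and variables do not carry over. Pictures are saved under pics/ and viewed, and the job is handed in when it is done.

Besides the shell and the picture viewer there is one more tool, called after "Request:" by a JSON object that holds its "method" and its "body". send_rows: Moves the arm, as the interface text tells. Its arguments: {"type":"object","properties":{"commands":{"type":"array"},"fingers":{"type":"number"},"squeeze":{"type":"number"}},"required":["commands"]}

```bash
ls; mkdir -p pics
python3 - <<'E'
from cell import status, vision
import cv2, numpy as np
s=status.get_state(); print(s)
for n in("scene","top"):
    c=vision.camera(n); np.savez(f"{n}0.npz",**c); cv2.imwrite(f"pics/{n}0.png",c["img"][:,:,::-1]); print(n,c["mtx"],c["extrinsics"], (c["range_z"]>0).mean())
E
```

```text
pics
{'time': 0.0, 'q': array([ 1.19851334e+00,  3.07591578e-01,  1.50766953e+00,  1.95084761e-05,
        1.32835795e+00, -7.34929063e-02]), 'qd': array([ 1.44925796e-03,  5.45818663e-04, -7.45763184e-05,  4.33486574e-04,
       -8.38994622e-04, -8.83504782e-04]), 'effort': array([ 1.18805761e-03, -4.57551026e+01, -2.51914537e+01,  2.84002344e-04,
        1.34111088e-02,  9.40331631e-06]), 'ee_pos': array([169.02437149, 548.88515827, 230.37182339]), 'tool_rot': array([-0.69853269,  0.69992717, -0.10541222,  0.10508242]), 'ft_force': array([ 0.3203986 , -0.43505078, -0.27034742]), 'ft_torque': array([-0.02401835, -0.0220403 ,  0.01544136]), 'grip_width': 85.31621316465221}
scene [[439.01053267   0.         318.43865032]
 [  0.         439.01053267 238.62599707]
 [  0.           0.           1.        ]] [[-1.81494531e-01  9.83208579e-01 -1.89901266e-02  9.79496796e+01]
 [ 7.02151373e-01  1.16044475e-01 -7.02507743e-01 -3.52344778e+02]
 [-6.88507940e-01 -1.40835257e-01 -7.11422692e-01  1.16854690e+03]
 [ 0.00000000e+00  0.00000000e+00  0.00000000e+00  1.00000000e+00]] 0.9961686197916667
top [[537.54097302   0.         316.06039656]
 [  0.         537.54097302 238.89677316]
 [  0.           0.           1.        ]] [[ 1.57276024e-02 -9.99582334e-01  2.42445713e-02 -1.51602132e+01]
 [-9.82032753e-01 -2.00028069e-02 -1.87647437e-01  5.38071202e+02]
 [ 1.88054023e-01 -2.08577188e-02 -9.81937187e-01  9.29891634e+02]
 [ 0.00000000e+00  0.00000000e+00  0.00000000e+00  1.00000000e+00]] 0.9959244791666667
```

View pics/scene0.png

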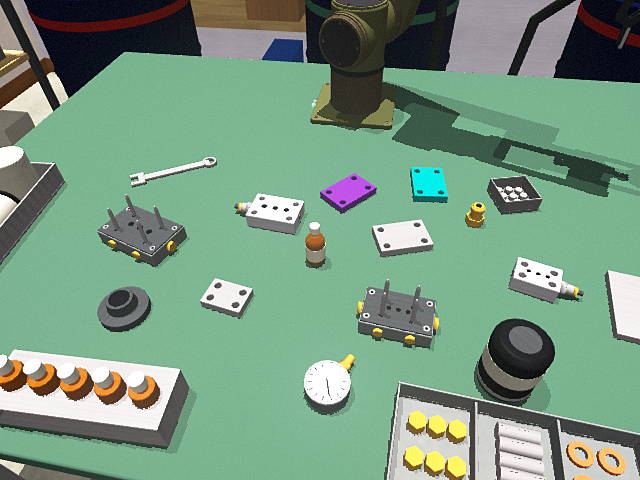

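View pics/top0.png

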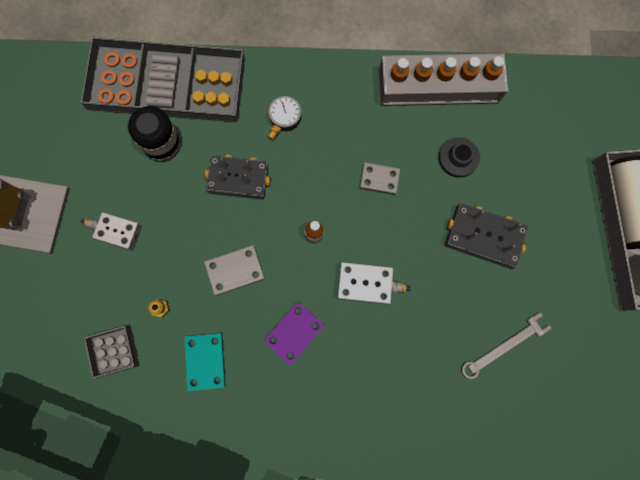

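```bash
cat > h.py <<'E'
import numpy as np, cv2
def cast(c,uv,z):
    K,E=c["mtx"],c["extrinsics"]; R,t=E[:3,:3],E[:3,3]
    uv=np.asarray(uv,float).reshape(-1,2)
    d=np.c_[(uv[:,0]-K[0,2])/K[0,0],(uv[:,1]-K[1,2])/K[1,1],np.ones(len(uv))]@R
    o=-R.T@t
    return o+d*((z-o[2])/d[:,2])[:,None]
def world(c):
    K,E=c["mtx"],c["extrinsics"]; R,t=E[:3,:3],E[:3,3]; D=c["range_z"].astype(float)
    v,u=np.mgrid[:480,:640]
    P=np.stack([(u-K[0,2])/K[0,0]*D,(v-K[1,2])/K[1,1]*D,D],-1)
    return (P-t)@R
def proj(c,p):
    E=c["extrinsics"]; q=E[:3,:3]@np.asarray(p,float)+E[:3,3]; q=c["mtx"]@q; return q[:2]/q[2]
def load(n): return dict(np.load(n))
def blob(m,uv):
    n,l,s,ce=cv2.connectedComponentsWithStats(m.astype(np.uint8))
    # component closest to uv
    ys,xs=np.nonzero(m); i=np.argmin((xs-uv[0])**2+(ys-uv[1])**2)
    return l==l[ys[i],xs[i]]
def rect(c,mask,z):
    cs,_=cv2.findContours(mask.astype(np.uint8),cv2.RETR_EXTERNAL,cv2.CHAIN_APPROX_NONE)
    k=max(cs,key=cv2.contourArea)
    p=cast(c,k.reshape(-1,2),z)[:,:2].astype(np.float32)
    (cx,cy),(w,h),a=cv2.minAreaRect(p)
    if w>h: w,h,a=h,w,a+90   # a = direction of the short side
    a=(a+90)%180-90
    M=cv2.moments(cv2.convexHull(p)); 
    return np.round([cx,cy,M["m10"]/M["m00"],M["m01"]/M["m00"],w,h,a],1)
E
python3 - <<'E'
from h import *
for n,pts in dict(top=dict(ps=(380,170),pl=(234,260),bs=(115,222),bl=(366,274),Bs=(237,185),Bl=(487,240)),
  scene=dict(ps=(227,303),pl=(402,244),bs=(537,290),bl=(275,222),Bs=(398,325),Bl=(140,245))).items():
    c=load(n+"0.npz"); W=world(c); hsv=cv2.cvtColor(c["img"],cv2.COLOR_RGB2HSV)
    print(n,"table z",np.percentile(W[200:300,200:400,2],[10,30,50]))
    for k,uv in pts.items():
        h0=np.median(W[uv[1]-2:uv[1]+3,uv[0]-2:uv[0]+3,2]); 
        m=(abs(W[...,2]-h0)<6)
        if k[0]!='B': m&=(hsv[...,1]<60)&(hsv[...,2]>90)
        b=blob(m,uv); z=np.median(W[b][:,2])
        print(k,"z",round(z,1),rect(c,b,z),"n",b.sum(), hsv[uv[1],uv[0]])
        if k[0]=='B':
            ctr=rect(c,b,z)[:2]
            s=(W[...,2]>45)&(W[...,2]<90)&(np.hypot(W[...,0]-ctr[0],W[...,1]-ctr[1])<75)
            l,L,st,ce=cv2.connectedComponentsWithStats(s.astype(np.uint8))
            for i in range(1,l):
                q=W[L==i]; t=q[q[:,2]>q[:,2].max()-8]; print("   stud",len(q),np.round(q.mean(0)),np.round(q.max(0)[2]),np.round(t.mean(0),1))
E
```

```text
top table z [-1.3884017   0.14074604  1.32609168]
ps z 15.7 [ 669.2 -128.6  669.3 -128.5   51.5   70.2   -9.4] n 814 [  8  26 149]
pl z 15.5 [484.  145.5 484.  145.8  66.8  96.   20. ] n 1700 [  8  25 152]
bs z 28.4 [554.9 376.2 553.7 372.4  50.4  88.6 -16. ] n 925 [  8  16 190]
bl z 28.5 [ 462.2 -108.   462.7 -103.8   66.8  115.3   -5.1] n 1770 [150   3 191]
Bs z 30.5 [662.6 146.6 662.4 146.5  71.1 121.4  -5.7] n 1920 [ 0  8 63]
   stud 31 [677. 168.  66.] 80.0 [678.2 168.   77.7]
   stud 30 [673. 122.  65.] 83.0 [673.5 122.9  78.9]
   stud 31 [651. 170.  65.] 81.0 [652.2 170.1  76.9]
   stud 27 [647. 125.  67.] 80.0 [647.9 124.7  75.8]
Bl z 30.8 [ 560.8 -327.5  559.  -328.8   91.3  141.4  -18.4] n 3043 [30  4 63]
   stud 31 [ 589. -303.   66.] 81.0 [ 588.9 -303.4   76.9]
   stud 39 [ 567. -369.   64.] 84.0 [ 567.8 -369.7   78.3]
   stud 33 [ 549. -289.   67.] 82.0 [ 549.5 -290.    78.1]
   stud 34 [ 527. -356.   65.] 86.0 [ 527.7 -356.4   81.3]
scene table z [-0.39968702  0.44537413  1.11101879]
ps z 15.6 [ 669.5 -128.9  669.3 -128.8   53.1   70.5   -9.3] n 993 [  0   4 246]
pl z 15.5 [485.5 145.9 484.7 145.5  73.   97.1  20.3] n 1348 [ 10   6 242]
bs z 15.9 [573.2 358.6 569.1 356.9  25.8  72.5 -28. ] n 251 [173   9 116]
bl z 27.5 [ 466.4 -107.   466.3 -102.7   79.6  119.9   -5. ] n 873 [150   2 116]
Bs z 30.5 [665.5 147.9 665.5 146.8  73.2 112.5  -5.1] n 2594 [ 86  15 117]
   stud 135 [663. 124.  64.] 81.0 [660.8 123.8  76.5]
   stud 144 [667. 169.  64.] 83.0 [666.1 169.3  78.4]
Bl z 30.7 [ 561.3 -328.5  561.4 -328.5   87.8  141.2  -18. ] n 2280 [103  19 123]
   stud 62 [ 528. -357.   63.] 81.0 [ 527.5 -357.6   76.4]
   stud 64 [ 550. -290.   63.] 80.0 [ 549.5 -290.8   75.9]
   stud 66 [ 568. -370.   63.] 81.0 [ 567.7 -370.3   76. ]
   stud 67 [ 590. -303.   63.] 81.0 [ 589.2 -303.8   76.9]
```

Run:
```python
from h import *
a=cv2.imread("pics/top0.png");b=cv2.imread("pics/scene0.png")
def crop(i,x,y,w=100,h=75,s=(400,300)): return cv2.resize(i[y:y+h,x:x+w],s,interpolation=cv2.INTER_CUBIC)
cv2.imwrite("pics/crops0.png",np.vstack([np.hstack([crop(a,190,140),crop(a,440,195)]),np.hstack([crop(a,185,235),crop(a,330,140)])]))
```

```text
(no output)
```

View pics/crops0.png

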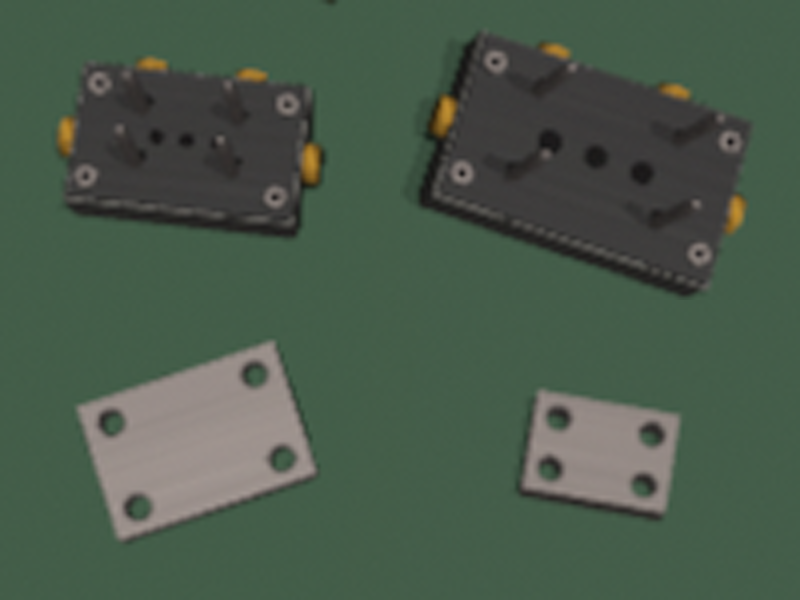

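Run:
```python
from h import *
for n,pts in dict(top=dict(bs=(115,222),bl=(366,274)), scene=dict(bs=(540,268),bl=(275,200))).items():
    c=load(n+"0.npz"); W=world(c); hsv=cv2.cvtColor(c["img"],cv2.COLOR_RGB2HSV)
    o=-c["extrinsics"][:3,:3].T@c["extrinsics"][:3,3]; print(n,"cam at",o.round())
    for k,uv in pts.items():
        m=(abs(W[...,2]-28)<5)&(hsv[...,1]<40)&(hsv[...,2]>(140 if n=="top" else 150))
        b=blob(m,uv)
        b=cv2.morphologyEx(b.astype(np.uint8),cv2.MORPH_CLOSE,np.ones((7,7)))
        r0=rect(c,b,28.2)
        b=cv2.morphologyEx(b,cv2.MORPH_OPEN,cv2.getStructuringElement(cv2.MORPH_ELLIPSE,(21,21)) )
        z=np.median(W[b>0][:,2]); print(k,"z",round(z,1),r0,rect(c,b,z),b.sum())
```

```text
top cam at [ 354.   15. 1014.]
bs z 28.2 [552.8 369.9 552.4 369.1  49.6  72.5 -15.9] [552.3 368.4 552.3 368.4  49.5  69.4 -15.7] 882
bl z 28.5 [ 462.1 -107.4  462.7 -103.    66.1  114.5   -5.3] [462.9 -99.2 463.3 -98.7  66.1  97.2  -5.3] 1743
scene cam at [1070.  109.  586.]
bs z 28.3 [553.4 376.5 552.4 372.   51.9  90.5 -15.7] [550.6 367.2 550.7 367.5  51.2  71.1 -16.2] 962
bl z 28.6 [ 461.  -107.4  461.4 -103.8   67.4  117.4   -5. ] [462.1 -99.1 462.  -98.8  67.3  97.7  -5. ] 1052
```

```bash
cat > plan.py <<'E'
import sys,numpy as np
from scipy.spatial.transform import Rotation as R
from cell import status
s=status.get_state(); p=s["ee_pos"]; q=s["tool_rot"]; r=R.from_quat([q[1],q[2],q[3],q[0]])
M=r.as_matrix(); a=np.degrees(np.arctan2(M[1,2],M[0,2]))
print("t",round(s["time"],2),"p",p.round(1),"jaw",round(a,2),"tilt y",M[:,1].round(3),"q",s["q"].round(2),"F",s["ft_force"].round(1),"w",round(s["grip_width"],1))
if len(sys.argv)>4:
    x,y,z,t=map(float,sys.argv[1:5])
    d=(t-a+90)%180-90
    if len(sys.argv)>5: d+=float(sys.argv[5])
    th=np.radians(a+d); Z=[np.cos(th),np.sin(th),0]; Y=[0,0,-1]; X=np.cross(Y,Z)
    T=R.from_matrix(np.c_[X,Y,Z]); rv=(r.inv()*T).as_rotvec(degrees=True)
    sh=M.T@(np.array([x,y,z])-p)
    print("d",round(d,1),"shift",(sh/500).round(4),"turn",(rv/45).round(4),"mm",round(np.linalg.norm(sh)),"rows",round(np.linalg.norm(sh)/41.7,1),round(np.linalg.norm(rv)/7.16,1))
E
python3 plan.py 552 368.3 150 -15.8
```

```text
t 0.1 p [169.1 548.9 230.5] jaw 72.88 tilt y [-0.001 -0.002 -1.   ] q [ 1.2   0.31  1.51 -0.    1.33 -0.07] F [-0.4 -0.2  0.2] w 85.5
d -88.7 shift [ 0.8383  0.161  -0.1194] turn [2.1000e-03 1.9706e+00 1.8000e-03] mm 431 rows 10.3 12.4
```

Request:
{"method": "send_rows", "body": {"commands": [{"x":0.838,"y":0.161,"z":-0.119,"ay":1.0},{"x":0.838,"y":0.161,"z":-0.119,"ay":1.0},{"x":0.838,"y":0.161,"z":-0.119,"ay":1.0},{"x":0.838,"y":0.161,"z":-0.119,"ay":1.0},{"x":0.838,"y":0.161,"z":-0.119,"ay":1.0},{"x":0.838,"y":0.161,"z":-0.119,"ay":1.0},{"x":0.838,"y":0.161,"z":-0.119,"ay":1.0},{"x":0.838,"y":0.161,"z":-0.119,"ay":1.0},{"x":0.838,"y":0.161,"z":-0.119,"ay":1.0},{"x":0.838,"y":0.161,"z":-0.119,"ay":1.0},{"x":0.838,"y":0.161,"z":-0.119,"ay":1.0}], "fingers": 85, "squeeze": 60}}

```text
invalid input
```

```bash
python3 plan.py 552 368.3 60 -15.8
```

```text
t 0.1 p [169.1 548.9 230.5] jaw 72.88 tilt y [-0.001 -0.002 -1.   ] q [ 1.2   0.31  1.51 -0.    1.33 -0.07] F [-0.4 -0.2  0.2] w 85.5
d -88.7 shift [ 0.8383  0.341  -0.1191] turn [2.1000e-03 1.9706e+00 1.8000e-03] mm 456 rows 10.9 12.4
```

Request:
{"method": "send_rows", "body": {"commands": [{"x":0.838,"y":0.161,"z":-0.119,"ax":0,"ay":1.0,"az":0},{"x":0.838,"y":0.161,"z":-0.119,"ax":0,"ay":1.0,"az":0},{"x":0.838,"y":0.161,"z":-0.119,"ax":0,"ay":1.0,"az":0},{"x":0.838,"y":0.161,"z":-0.119,"ax":0,"ay":1.0,"az":0},{"x":0.838,"y":0.161,"z":-0.119,"ax":0,"ay":1.0,"az":0},{"x":0.838,"y":0.161,"z":-0.119,"ax":0,"ay":1.0,"az":0},{"x":0.838,"y":0.161,"z":-0.119,"ax":0,"ay":1.0,"az":0},{"x":0.838,"y":0.161,"z":-0.119,"ax":0,"ay":1.0,"az":0},{"x":0.838,"y":0.161,"z":-0.119,"ax":0,"ay":1.0,"az":0},{"x":0.838,"y":0.161,"z":-0.119,"ax":0,"ay":1.0,"az":0},{"x":0.838,"y":0.161,"z":-0.119,"ax":0,"ay":1.0,"az":0}], "fingers": 85, "squeeze": 60}}

```text
time: 1.02
ee_pos: [557.1, 365.9, 148.9]
tool_rot: [-0.605, 0.605, -0.365, 0.367]
ft_force: [-0.2, 0.6, 0.0]
grip_width: 85.2
```

```bash
python3 plan.py 552 368.3 60 -15.8
```

```text
t 1.02 p [557.1 365.9 148.9] jaw 27.68 tilt y [ 0.001 -0.002 -1.   ] q [ 0.52  0.5   1.41 -0.    1.23  0.04] F [-0.2  0.6  0. ] w 85.2
d -43.5 shift [-0.0094  0.1777 -0.0069] turn [-0.0016  0.9661  0.0029] mm 89 rows 2.1 6.1
```

Request:
{"method": "send_rows", "body": {"commands": [{"x":0,"y":0.18,"z":0,"ax":0,"ay":0.97,"az":0},{"x":0,"y":0.18,"z":0,"ax":0,"ay":0.97,"az":0},{"x":0,"y":0.18,"z":0,"ax":0,"ay":0.97,"az":0},{"x":0,"y":0.18,"z":0,"ax":0,"ay":0.97,"az":0},{"x":0,"y":0.18,"z":0,"ax":0,"ay":0.97,"az":0},{"x":0,"y":0.18,"z":0,"ax":0,"ay":0.97,"az":0},{"x":0,"y":0.18,"z":0,"ax":0,"ay":0.97,"az":0},{"x":0,"y":0.18,"z":0,"ax":0,"ay":0.97,"az":0},{"x":0,"y":0.18,"z":0,"ax":0,"ay":0.97,"az":0}]}}

```text
time: 1.77
ee_pos: [551.9, 369.4, 60.7]
tool_rot: [0.427, -0.428, 0.563, -0.563]
ft_force: [-0.0, 0.2, -0.2]
grip_width: 85.2
```

```bash
python3 plan.py 552 368.3 5 -15.8
python3 - <<'E'
from cell import vision
import cv2,numpy as np
for n in("scene","top"):
    c=vision.camera(n); np.savez(f"{n}1.npz",**c); cv2.imwrite(f"pics/{n}1.png",c["img"][:,:,::-1])
E
```

```text
t 1.77 p [551.9 369.4  60.7] jaw -15.59 tilt y [-0. -0. -1.] q [0.53 0.58 1.51 0.   1.05 0.8 ] F [-0.   0.2 -0.2] w 85.2
d -0.2 shift [0.002  0.1114 0.0008] turn [0.0004 0.0046 0.0003] mm 56 rows 1.3 0.0
```

View pics/scene1.png

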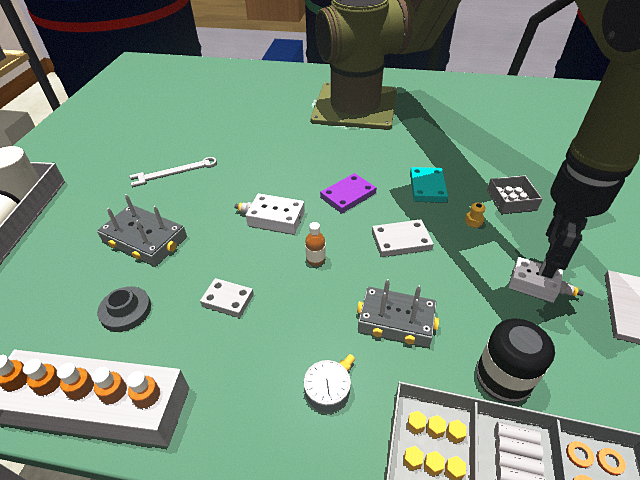

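Run:
```python
from h import *
c=load("scene1.npz");W=world(c);v=c["img"].max(2)
m=(v<70)&(np.hypot(W[...,0]-552,W[...,1]-368)<75)&(W[...,2]>45)&(W[...,2]<100)
q=W[m];print(len(q),q.min(0),q.max(0))
t=q[q[:,2]<q[:,2].min()+8];print(t.mean(0),t.min(0),t.max(0))
i=cv2.imread("pics/scene1.png")[200:320,480:640];cv2.imwrite("pics/c1.png",cv2.resize(i,None,fx=5,fy=5,interpolation=cv2.INTER_CUBIC))
```

```text
176 [503.63792078 345.01271438  74.68130286] [608.52116032 386.19959784  99.98832243]
[542.62300473 368.13489092  79.59209715] [505.68764416 345.32778707  74.68130286] [604.69126786 385.66316694  82.68000437]
```

View pics/c1.png

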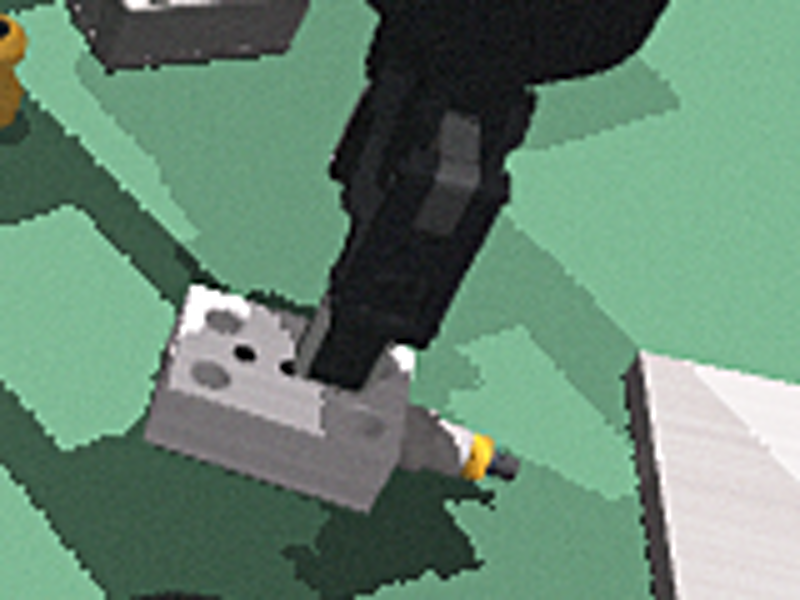

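Request:
{"method": "send_rows", "body": {"commands": [{"x":0.002,"y":0.06,"z":0,"ax":0,"ay":0,"az":0},{"x":0.002,"y":0.115,"z":0,"ax":0,"ay":0,"az":0},{"x":0.002,"y":0.115,"z":0,"ax":0,"ay":0,"az":0}]}}

```text
time: 2.12
ee_pos: [548.3, 366.3, -1.3]
tool_rot: [0.424, -0.43, 0.564, -0.563]
ft_force: [-1.9, -0.9, -1.0]
grip_width: 85.0
```

Request:
{"method": "send_rows", "body": {"commands": [{"x":0,"y":0,"z":0,"ax":0,"ay":0,"az":0},{"x":0,"y":0,"z":0,"ax":0,"ay":0,"az":0},{"x":0,"y":0,"z":0,"ax":0,"ay":0,"az":0},{"x":0,"y":0,"z":0,"ax":0,"ay":0,"az":0},{"x":0,"y":0,"z":0,"ax":0,"ay":0,"az":0},{"x":0,"y":0,"z":0,"ax":0,"ay":0,"az":0}], "fingers": 30}}

```text
time: 2.62
ee_pos: [553.2, 369.3, 5.5]
tool_rot: [-0.428, 0.425, -0.564, 0.564]
ft_force: [-0.4, 0.7, 6.9]
grip_width: 48.3
```

```bash
python3 plan.py 663 146.5 135 -5.6
```

```text
t 2.62 p [553.2 369.3   5.5] jaw -15.76 tilt y [ 0.003  0.002 -1.   ] q [0.52 0.64 1.55 0.   0.94 0.8 ] F [-0.4  0.7  6.9] w 48.3
d 10.2 shift [ 0.3684 -0.2593  0.333 ] turn [-0.0034 -0.2258 -0.0034] mm 280 rows 6.7 1.4
```

Request:
{"method": "send_rows", "body": {"commands": [{"x":0,"y":-0.02,"z":0,"ax":0,"ay":0,"az":0},{"x":0,"y":-0.07,"z":0,"ax":0,"ay":0,"az":0},{"x":0,"y":-0.14,"z":0,"ax":0,"ay":0,"az":0},{"x":0,"y":-0.2,"z":0,"ax":0,"ay":0,"az":0},{"x":0,"y":-0.25,"z":0,"ax":0,"ay":0,"az":0},{"x":0,"y":-0.26,"z":0,"ax":0,"ay":0,"az":0},{"x":0,"y":-0.26,"z":0,"ax":0,"ay":0,"az":0}]}}

```text
time: 3.2
ee_pos: [553.2, 369.0, 135.9]
tool_rot: [-0.428, 0.425, -0.564, 0.564]
ft_force: [-0.4, 0.5, -3.0]
grip_width: 48.4
```

```bash
python3 plan.py 663 146.5 135 -5.6
```

```text
t 3.2 p [553.2 369.  135.9] jaw -15.77 tilt y [ 0.004  0.002 -1.   ] q [ 0.52  0.5   1.43 -0.    1.2   0.8 ] F [-0.4  0.5 -3. ] w 48.4
d 10.2 shift [0.3686 0.0017 0.3322] turn [-0.005  -0.2259 -0.0041] mm 248 rows 6.0 1.4
```

Request:
{"method": "send_rows", "body": {"commands": [{"x":0.05,"y":0,"z":0.045,"ax":0,"ay":-0.05,"az":0},{"x":0.12,"y":0,"z":0.108,"ax":0,"ay":-0.1,"az":0},{"x":0.18,"y":0,"z":0.162,"ax":0,"ay":-0.15,"az":0},{"x":0.24,"y":0,"z":0.216,"ax":0,"ay":-0.2,"az":0},{"x":0.3,"y":0,"z":0.27,"ax":0,"ay":-0.22,"az":0},{"x":0.34,"y":0,"z":0.306,"ax":0,"ay":-0.226,"az":0},{"x":0.36,"y":0,"z":0.325,"ax":-0.003,"ay":-0.226,"az":-0.003},{"x":0.368,"y":0.001,"z":0.332,"ax":-0.005,"ay":-0.226,"az":-0.004},{"x":0.368,"y":0.001,"z":0.332,"ax":-0.005,"ay":-0.226,"az":-0.004},{"x":0.368,"y":0.001,"z":0.332,"ax":-0.005,"ay":-0.226,"az":-0.004}]}}

```text
time: 4.03
ee_pos: [660.2, 147.1, 131.2]
tool_rot: [0.473, -0.477, 0.525, -0.522]
ft_force: [-0.2, 0.1, -2.5]
grip_width: 48.7
```

```bash
python3 plan.py 663 146.5 95 -5.6
python3 - <<'E'
from cell import vision
import cv2,numpy as np
for n in("scene","top"):
    c=vision.camera(n); np.savez(f"{n}2.npz",**c); cv2.imwrite(f"pics/{n}2.png",c["img"][:,:,::-1])
a=cv2.imread("pics/top2.png")[100:250,140:340];b=cv2.imread("pics/scene2.png")[220:370,300:500]
cv2.imwrite("pics/c2.png",np.vstack([cv2.resize(i,(800,600),interpolation=cv2.INTER_CUBIC)[150:450] for i in(a,b)]))
E
```

```text
t 4.03 p [660.2 147.1 131.2] jaw -5.6 tilt y [-0.008 -0.002 -1.   ] q [ 0.16  0.53  1.4  -0.    1.22  0.25] F [-0.2  0.1 -2.5] w 48.7
d -0.0 shift [0.0005 0.0725 0.0062] turn [0.0096 0.     0.0031] mm 36 rows 0.9 0.1
```

View pics/c2.png

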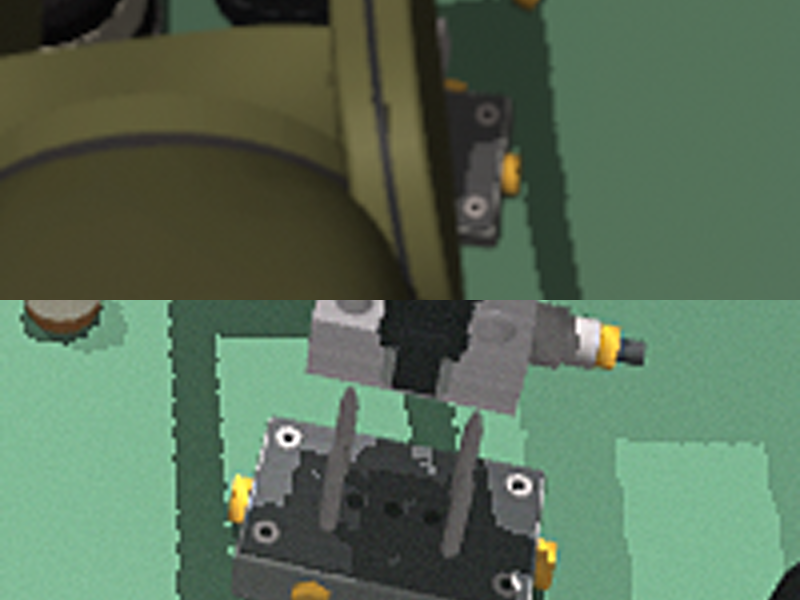

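View pics/scene2.png

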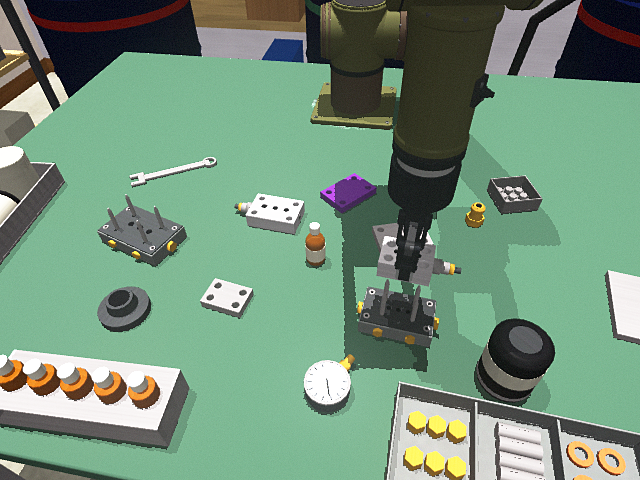

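```bash
python3 plan.py 663 146.5 95 -5.6
python3 - <<'E'
from h import *
c=load("scene2.npz");W=world(c)
p=cast(c,[(376.8,276.3),(428.8,285.5)],127);print(p.round(1),p.mean(0).round(1), np.linalg.norm(p[0]-p[1]))
b=cast(c,[(0,0)],30)
# depth points of the front face
hsv=cv2.cvtColor(c["img"],cv2.COLOR_RGB2HSV)
m=(W[...,2]>120)&(W[...,2]<160)&(np.hypot(W[...,0]-663,W[...,1]-147)<70)&(hsv[...,2]>75)&(hsv[...,1]<50)
f=W[m&(W[...,2]<149)];print(f.min(0).round(1),f.max(0).round(1))
import numpy as np
print(np.percentile(f[:,2],[1,5,50,95,99]))
E
```

```text
t 4.13 p [660.4 148.  132.1] jaw -5.5 tilt y [-0.006 -0.002 -1.   ] q [ 0.16  0.53  1.4  -0.    1.22  0.25] F [-1.2  0.5 -3. ] w 49.0
d -0.1 shift [0.0023 0.0742 0.0059] turn [0.0077 0.0022 0.003 ] mm 37 rows 0.9 0.1
[[683.3 109.1 127. ]
 [687.6 178.  127. ]] [685.4 143.5 127. ] 69.06165600057432
[637.4 107.8 125.4] [692.6 215.7 149. ]
[126.22861592 127.74112303 142.38194149 148.39566358 148.83822305]
```

Request:
{"method": "send_rows", "body": {"commands": [{"x":0.001,"y":0.02,"z":0.003,"ax":0.003,"ay":0.001,"az":0.001},{"x":0.002,"y":0.05,"z":0.006,"ax":0.007,"ay":0.002,"az":0.003},{"x":0.002,"y":0.07,"z":0.006,"ax":0.007,"ay":0.002,"az":0.003},{"x":0.002,"y":0.074,"z":0.006,"ax":0.007,"ay":0.002,"az":0.003},{"x":0.002,"y":0.074,"z":0.006,"ax":0.007,"ay":0.002,"az":0.003},{"x":0.002,"y":0.074,"z":0.006,"ax":0.007,"ay":0.002,"az":0.003}]}}

```text
time: 4.63
ee_pos: [664.3, 145.2, 95.7]
tool_rot: [-0.475, 0.475, -0.524, 0.524]
ft_force: [0.5, 0.1, -2.9]
grip_width: 48.6
```

```bash
python3 plan.py 663.3 147.8 90 -5.6
```

```text
t 4.63 p [664.3 145.2  95.7] jaw -5.66 tilt y [ 0.001 -0.001 -1.   ] q [ 0.15  0.56  1.44 -0.    1.14  0.25] F [ 0.5  0.1 -2.9] w 48.6
d 0.1 shift [-0.0049  0.0113 -0.0025] turn [-0.0013 -0.0013  0.0006] mm 6 rows 0.2 0.0
```

Request:
{"method": "send_rows", "body": {"commands": [{"x":-0.003,"y":0.005,"z":-0.001,"ax":0,"ay":0,"az":0},{"x":-0.005,"y":0.01,"z":-0.002,"ax":0,"ay":0,"az":0},{"x":-0.005,"y":0.01,"z":-0.002,"ax":0,"ay":0,"az":0},{"x":-0.005,"y":0.01,"z":-0.002,"ax":0,"ay":0,"az":0},{"x":-0.005,"y":0.01,"z":-0.002,"ax":0,"ay":0,"az":0}]}}

```text
time: 5.05
ee_pos: [663.8, 147.4, 91.0]
tool_rot: [-0.475, 0.474, -0.524, 0.525]
ft_force: [-0.5, -0.2, -2.7]
grip_width: 48.6
```

```bash
python3 plan.py 663.3 147.8 37 -5.6;python3 - <<'E'
from cell import vision
import cv2,numpy as np
for n in("scene",):
    c=vision.camera(n); np.savez(f"{n}3.npz",**c); cv2.imwrite(f"pics/{n}3.png",c["img"][:,:,::-1])
b=cv2.imread("pics/scene3.png")[220:370,300:500]
cv2.imwrite("pics/c3.png",cv2.resize(b,(800,600),interpolation=cv2.INTER_CUBIC))
E
python3 plan.py
```

```text
t 5.05 p [663.8 147.4  91. ] jaw -5.69 tilt y [ 0.002 -0.001 -1.   ] q [ 0.16  0.57  1.44 -0.    1.13  0.26] F [-0.5 -0.2 -2.7] w 48.6
d 0.1 shift [-0.0008  0.1081 -0.0013] turn [-0.0022 -0.002   0.0004] mm 54 rows 1.3 0.0
t 5.1 p [663.8 147.3  91.1] jaw -5.69 tilt y [ 0.002 -0.001 -1.   ] q [ 0.16  0.57  1.44 -0.    1.13  0.26] F [ 0.3  0.9 -3.5] w 48.8
```

View pics/c3.png

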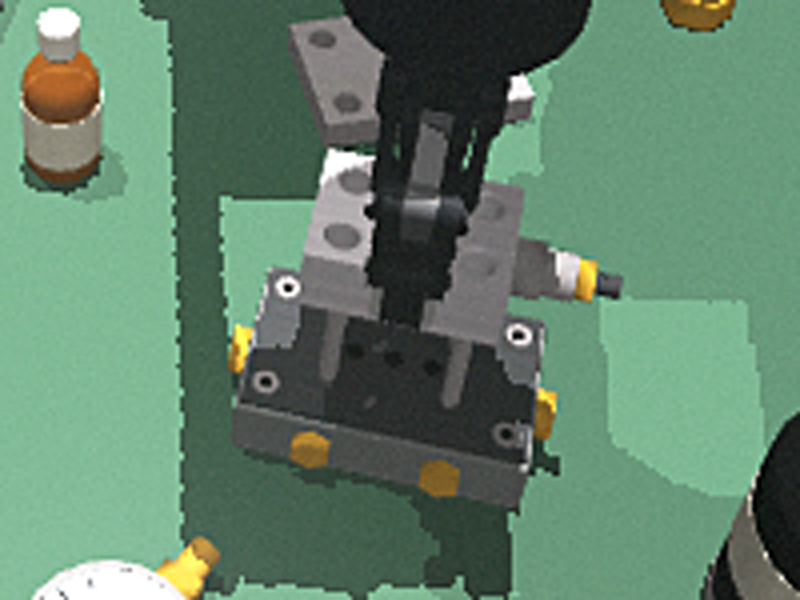

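Run:
```python
from h import *
c=load("scene3.npz")
p=cast(c,[(375,295.5),(427,305.7)],86);print(p.round(1),p.mean(0)-25*np.array([.995,-.098,0]))
```

```text
[[684.3 109.7  86. ]
 [689.8 182.   86. ]] [662.16035704 148.29275342  86.        ]
```

Request:
{"method": "send_rows", "body": {"commands": [{"x":0,"y":0.015,"z":-0.001,"ax":0,"ay":0,"az":0},{"x":0,"y":0.03,"z":-0.001,"ax":0,"ay":0,"az":0},{"x":0,"y":0.045,"z":-0.001,"ax":0,"ay":0,"az":0},{"x":0,"y":0.06,"z":-0.001,"ax":0,"ay":0,"az":0},{"x":0,"y":0.06,"z":-0.001,"ax":0,"ay":0,"az":0},{"x":0,"y":0.06,"z":-0.001,"ax":0,"ay":0,"az":0}]}}

```text
time: 5.6
ee_pos: [662.3, 147.2, 59.4]
tool_rot: [0.474, -0.475, 0.524, -0.524]
ft_force: [0.4, 0.6, -3.7]
grip_width: 48.8
```

```bash
python3 plan.py 663.3 147.8 36 -5.6;python3 - <<'E'
from cell import vision
import cv2,numpy as np
for n in("scene",):
    c=vision.camera(n); np.savez(f"{n}4.npz",**c); cv2.imwrite(f"pics/{n}4.png",c["img"][:,:,::-1])
b=cv2.imread("pics/scene4.png")[220:370,300:500]
cv2.imwrite("pics/c4.png",cv2.resize(b,(800,600),interpolation=cv2.INTER_CUBIC))
E
```

```text
t 5.6 p [662.3 147.2  59.4] jaw -5.69 tilt y [-0.001 -0.001 -1.   ] q [ 0.16  0.6   1.47 -0.    1.07  0.26] F [ 0.4  0.6 -3.7] w 48.8
d 0.1 shift [-0.0014  0.0469  0.0018] turn [ 0.0014 -0.002   0.0014] mm 23 rows 0.6 0.0
```

View pics/c4.png

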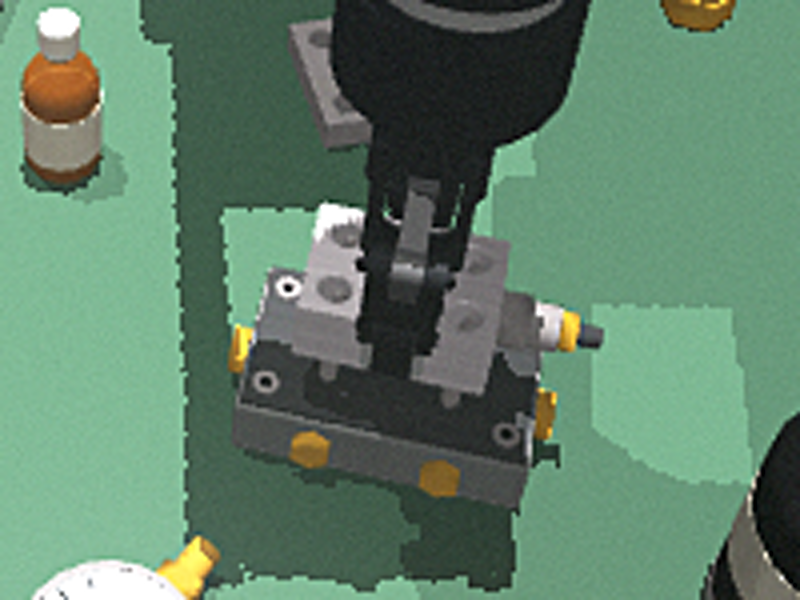

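Request:
{"method": "send_rows", "body": {"commands": [{"x":0,"y":0.015,"z":0,"ax":0,"ay":0,"az":0},{"x":0,"y":0.03,"z":0,"ax":0,"ay":0,"az":0},{"x":0,"y":0.04,"z":0,"ax":0,"ay":0,"az":0},{"x":0,"y":0.047,"z":0,"ax":0,"ay":0,"az":0},{"x":0,"y":0.049,"z":0,"ax":0,"ay":0,"az":0},{"x":0,"y":0.049,"z":0,"ax":0,"ay":0,"az":0},{"x":0,"y":0.049,"z":0,"ax":0,"ay":0,"az":0}]}}

```text
time: 6.23
ee_pos: [663.4, 147.4, 36.3]
tool_rot: [-0.475, 0.474, -0.524, 0.525]
ft_force: [0.1, 0.3, -2.9]
grip_width: 48.8
```

Request:
{"method": "send_rows", "body": {"commands": [{"x":0,"y":0.002,"z":0,"ax":0,"ay":0,"az":0},{"x":0,"y":0.004,"z":0,"ax":0,"ay":0,"az":0},{"x":0,"y":0.004,"z":0,"ax":0,"ay":0,"az":0}]}}

```text
time: 6.48
ee_pos: [663.7, 147.4, 35.5]
tool_rot: [-0.475, 0.474, -0.524, 0.525]
ft_force: [-2.6, 0.1, 3.0]
grip_width: 48.8
```

Request:
{"method": "send_rows", "body": {"commands": [{"x":0,"y":0,"z":0,"ax":0,"ay":0,"az":0},{"x":0,"y":0,"z":0,"ax":0,"ay":0,"az":0},{"x":0,"y":0,"z":0,"ax":0,"ay":0,"az":0},{"x":0,"y":0,"z":0,"ax":0,"ay":0,"az":0}], "fingers": 75}}

```text
time: 6.82
ee_pos: [663.5, 147.4, 34.4]
tool_rot: [-0.475, 0.474, -0.524, 0.525]
ft_force: [0.0, 0.6, 0.3]
grip_width: 74.9
```

Request:
{"method": "send_rows", "body": {"commands": [{"x":0,"y":-0.04,"z":0,"ax":0,"ay":0,"az":0},{"x":0,"y":-0.1,"z":0,"ax":0,"ay":0,"az":0},{"x":0,"y":-0.18,"z":0,"ax":0,"ay":0,"az":0},{"x":0,"y":-0.22,"z":0,"ax":0,"ay":0,"az":0},{"x":0,"y":-0.22,"z":0,"ax":0,"ay":0,"az":0}]}}

```text
time: 7.23
ee_pos: [667.2, 148.2, 150.8]
tool_rot: [-0.478, 0.471, -0.521, 0.527]
ft_force: [2.1, -0.5, 0.3]
grip_width: 75.2
```

```bash
python3 plan.py 669.3 -128.6 140 -9.4
```

```text
t 7.23 p [667.2 148.2 150.8] jaw -5.69 tilt y [ 0.013  0.001 -1.   ] q [ 0.16  0.51  1.38 -0.    1.24  0.26] F [ 2.1 -0.5  0.3] w 75.2
d -3.7 shift [0.5505 0.0209 0.0587] turn [-0.016   0.0825 -0.0038] mm 277 rows 6.6 0.5
```

Request:
{"method": "send_rows", "body": {"commands": [{"x":0.06,"y":0,"z":0.006,"ax":0,"ay":0.02,"az":0},{"x":0.14,"y":0,"z":0.014,"ax":0,"ay":0.04,"az":0},{"x":0.22,"y":0,"z":0.022,"ax":0,"ay":0.06,"az":0},{"x":0.3,"y":0,"z":0.03,"ax":0,"ay":0.08,"az":0},{"x":0.38,"y":0,"z":0.038,"ax":0,"ay":0.08,"az":0},{"x":0.46,"y":0.03,"z":0.046,"ax":0,"ay":0.08,"az":0},{"x":0.52,"y":0.06,"z":0.053,"ax":0,"ay":0.08,"az":0},{"x":0.54,"y":0.1,"z":0.056,"ax":0,"ay":0.08,"az":0},{"x":0.55,"y":0.16,"z":0.06,"ax":0,"ay":0.08,"az":0},{"x":0.55,"y":0.18,"z":0.06,"ax":0,"ay":0.08,"az":0},{"x":0.55,"y":0.18,"z":0.06,"ax":0,"ay":0.08,"az":0}]}}

```text
time: 8.15
ee_pos: [662.4, -128.7, 50.1]
tool_rot: [0.456, -0.459, 0.541, -0.537]
ft_force: [-0.6, 0.2, -0.8]
grip_width: 75.3
```

```bash
python3 plan.py 669.3 -128.1 -1 -9.4
python3 - <<'E'
from cell import vision
from h import *
c=vision.camera("top"); np.savez("top5.npz",**c)
a=c["img"][:,:,::-1]
s=vision.camera("scene"); np.savez("scene5.npz",**s); b=s["img"][:,:,::-1]
cv2.imwrite("pics/c5.png",np.hstack([cv2.resize(b[220:370,300:500],(400,300)),cv2.resize(b[230:380,150:350],(400,300))]))
c=s;W=world(c);hsv=cv2.cvtColor(c["img"],cv2.COLOR_RGB2HSV)
m=(abs(W[...,2]-58)<4)&(hsv[...,1]<40)&(np.hypot(W[...,0]-663,W[...,1]-147)<80);print(np.median(W[m][:,2]))
m=cv2.morphologyEx(m.astype(np.uint8),cv2.MORPH_CLOSE,np.ones((9,9)));m=cv2.morphologyEx(m,cv2.MORPH_OPEN,cv2.getStructuringElement(cv2.MORPH_ELLIPSE,(21,21)))
print("block small", rect(c,m,58))
c=dict(np.load("top5.npz"));W=world(c);hsv=cv2.cvtColor(c["img"],cv2.COLOR_RGB2HSV)
m=(abs(W[...,2]-58)<4)&(hsv[...,1]<40)&(np.hypot(W[...,0]-663,W[...,1]-147)<80);print(np.median(W[m][:,2]))
m=cv2.morphologyEx(m.astype(np.uint8),cv2.MORPH_CLOSE,np.ones((9,9)));m=cv2.morphologyEx(m,cv2.MORPH_OPEN,cv2.getStructuringElement(cv2.MORPH_ELLIPSE,(21,21)))
print("block small top", rect(c,m,58))
E
```

```text
t 8.15 p [ 662.4 -128.7   50.1] jaw -9.35 tilt y [-0.007  0.002 -1.   ] q [-0.25  0.61  1.48  0.    1.06 -0.09] F [-0.6  0.2 -0.8] w 75.3
d -0.0 shift [-0.0033  0.1022  0.0142] turn [ 0.0094  0.0011 -0.0009] mm 52 rows 1.2 0.1
58.38411337303411
block small [664.6 146.2 664.7 145.9  53.8  72.1  -4.8]
58.63679157215327Traceback (most recent call last):
  File "<stdin>", line 14, in <module>
  File "h.py", line 23, in rect
    k=max(cs,key=cv2.contourArea)
ValueError: max() iterable argument is empty
```

View pics/c5.png

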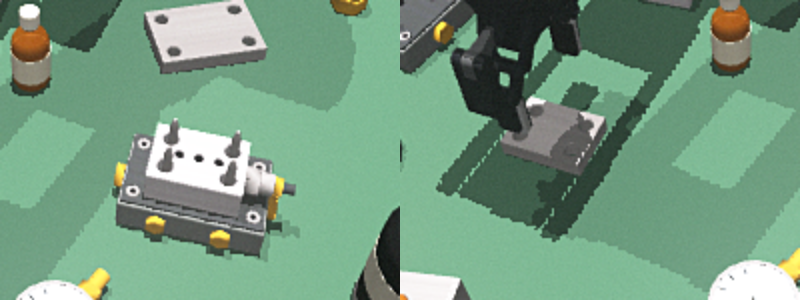

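Request:
{"method": "send_rows", "body": {"commands": [{"x":-0.003,"y":0.04,"z":0.008,"ax":0.004,"ay":0,"az":0},{"x":-0.003,"y":0.08,"z":0.01,"ax":0.004,"ay":0,"az":0},{"x":-0.003,"y":0.1,"z":0.01,"ax":0.004,"ay":0,"az":0},{"x":-0.003,"y":0.1,"z":0.01,"ax":0.004,"ay":0,"az":0},{"x":-0.003,"y":0.1,"z":0.01,"ax":0.004,"ay":0,"az":0}]}}

```text
time: 8.67
ee_pos: [671.3, -127.9, 5.1]
tool_rot: [-0.459, 0.457, -0.537, 0.54]
ft_force: [-0.3, -0.6, -0.4]
grip_width: 74.9
```

```bash
python3 plan.py 669.3 -128.1 -1 -9.4
```

```text
t 8.67 p [ 671.3 -127.9    5.1] jaw -9.23 tilt y [ 0.005 -0.001 -1.   ] q [-0.25  0.66  1.51  0.    0.97 -0.09] F [-0.3 -0.6 -0.4] w 74.9
d -0.2 shift [ 0.0011  0.0123 -0.0039] turn [-0.0059  0.0038  0.0004] mm 6 rows 0.2 0.0
```

Request:
{"method": "send_rows", "body": {"commands": [{"x":0.001,"y":0.01,"z":-0.003,"ax":-0.003,"ay":0.003,"az":0},{"x":0.001,"y":0.01,"z":-0.003,"ax":-0.003,"ay":0.003,"az":0},{"x":0.001,"y":0.01,"z":-0.003,"ax":-0.003,"ay":0.003,"az":0},{"x":0.001,"y":0.01,"z":-0.003,"ax":-0.003,"ay":0.003,"az":0}]}}

```text
time: 9.0
ee_pos: [669.9, -129.0, 0.2]
tool_rot: [-0.458, 0.457, -0.538, 0.54]
ft_force: [1.0, 0.5, -0.5]
grip_width: 74.9
```

```bash
python3 plan.py 669.3 -128.1 -1 -9.4
```

```text
t 9.0 p [ 6.699e+02 -1.290e+02  2.000e-01] jaw -9.43 tilt y [ 0.003 -0.001 -1.   ] q [-0.25  0.67  1.51 -0.    0.96 -0.09] F [ 1.   0.5 -0.5] w 74.9
d 0.0 shift [-0.0016  0.0025 -0.0015] turn [-0.0042 -0.0006  0.0006] mm 2 rows 0.0 0.0
```

Request:
{"method": "send_rows", "body": {"commands": [{"x":-0.001,"y":0.002,"z":-0.001,"ax":-0.002,"ay":0,"az":0},{"x":-0.001,"y":0.002,"z":-0.001,"ax":-0.002,"ay":0,"az":0},{"x":-0.001,"y":0.002,"z":-0.001,"ax":-0.002,"ay":0,"az":0},{"x":-0.001,"y":0.002,"z":-0.001,"ax":-0.002,"ay":0,"az":0},{"x":-0.001,"y":0.002,"z":-0.001,"ax":-0.002,"ay":0,"az":0},{"x":-0.001,"y":0.002,"z":-0.001,"ax":-0.002,"ay":0,"az":0}], "fingers": 30, "squeeze": 80}}

```text
time: 9.5
ee_pos: [669.5, -128.4, -0.8]
tool_rot: [-0.457, 0.457, -0.539, 0.54]
ft_force: [-0.7, -0.1, 5.4]
grip_width: 48.1
```

```bash
python3 plan.py
```

```text
t 9.5 p [ 669.5 -128.4   -0.8] jaw -9.43 tilt y [ 0.001 -0.001 -1.   ] q [-0.25  0.67  1.51 -0.    0.96 -0.09] F [-0.7 -0.1  5.4] w 48.1
```

Request:
{"method": "send_rows", "body": {"commands": [{"x":0,"y":-0.02,"z":0,"ax":0,"ay":0,"az":0},{"x":0,"y":-0.07,"z":0,"ax":0,"ay":0,"az":0},{"x":0,"y":-0.14,"z":0,"ax":0,"ay":0,"az":0},{"x":0,"y":-0.2,"z":0,"ax":0,"ay":0,"az":0},{"x":0,"y":-0.25,"z":0,"ax":0,"ay":0,"az":0},{"x":0,"y":-0.26,"z":0,"ax":0,"ay":0,"az":0},{"x":0,"y":-0.26,"z":0,"ax":0,"ay":0,"az":0}]}}

```text
time: 10.08
ee_pos: [670.3, -128.5, 130.5]
tool_rot: [-0.458, 0.456, -0.538, 0.541]
ft_force: [0.2, 1.0, -3.6]
grip_width: 47.6
```

```bash
python3 plan.py 663.3 146.5 135 -5.6;python3 - <<'E'
from cell import vision
from h import *
s=vision.camera("scene"); np.savez("scene6.npz",**s); b=s["img"][:,:,::-1]
cv2.imwrite("pics/c6.png",cv2.resize(b[180:330,150:350],(800,600),interpolation=cv2.INTER_CUBIC))
E
```

```text
t 10.08 p [ 670.3 -128.5  130.5] jaw -9.42 tilt y [ 0.005 -0.001 -1.   ] q [-0.25  0.53  1.4  -0.    1.21 -0.09] F [ 0.2  1.  -3.6] w 47.6
d 3.8 shift [-0.5403 -0.0098 -0.1038] turn [-0.0061 -0.085   0.001 ] mm 275 rows 6.6 0.5
```

View pics/c6.png

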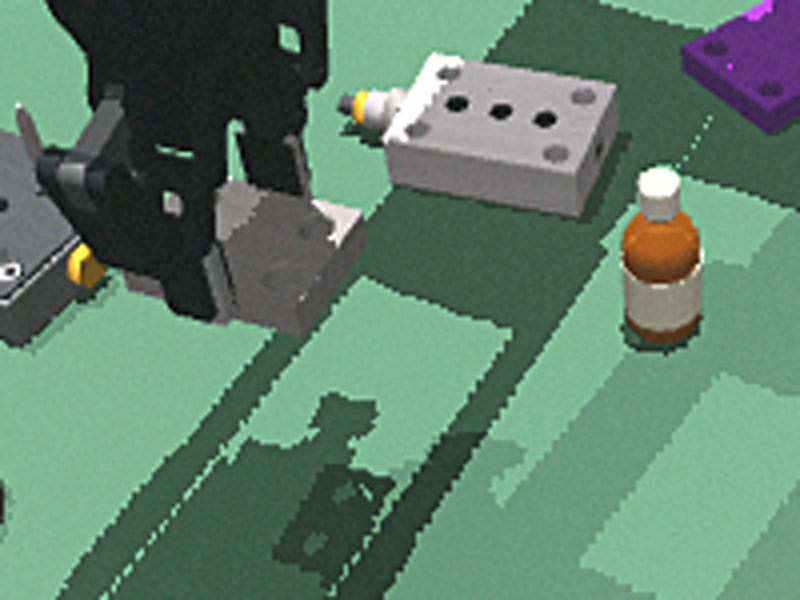

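Request:
{"method": "send_rows", "body": {"commands": [{"x":-0.06,"y":0,"z":-0.012,"ax":0,"ay":-0.02,"az":0},{"x":-0.14,"y":0,"z":-0.027,"ax":0,"ay":-0.04,"az":0},{"x":-0.22,"y":-0.005,"z":-0.042,"ax":0,"ay":-0.06,"az":0},{"x":-0.3,"y":-0.005,"z":-0.058,"ax":0,"ay":-0.08,"az":0},{"x":-0.38,"y":-0.005,"z":-0.073,"ax":0,"ay":-0.084,"az":0},{"x":-0.45,"y":-0.005,"z":-0.087,"ax":0,"ay":-0.084,"az":0},{"x":-0.5,"y":-0.005,"z":-0.096,"ax":-0.003,"ay":-0.084,"az":0},{"x":-0.53,"y":-0.005,"z":-0.102,"ax":-0.005,"ay":-0.085,"az":0},{"x":-0.54,"y":0.03,"z":-0.104,"ax":-0.005,"ay":-0.085,"az":0},{"x":-0.54,"y":0.06,"z":-0.104,"ax":-0.005,"ay":-0.085,"az":0},{"x":-0.54,"y":0.06,"z":-0.104,"ax":-0.005,"ay":-0.085,"az":0},{"x":-0.54,"y":0.06,"z":-0.104,"ax":-0.005,"ay":-0.085,"az":0}]}}

```text
time: 11.13
ee_pos: [659.8, 145.7, 95.4]
tool_rot: [0.472, -0.478, 0.526, -0.522]
ft_force: [0.2, -0.9, -2.6]
grip_width: 47.8
```

```bash
python3 plan.py 663.3 146.7 84 -5.6
```

```text
t 11.13 p [659.8 145.7  95.4] jaw -5.61 tilt y [-0.01  -0.001 -1.   ] q [0.15 0.56 1.44 0.   1.15 0.25] F [ 0.2 -0.9 -2.6] w 47.8
d 0.0 shift [-0.0028  0.0227  0.0071] turn [ 0.0121 -0.0003  0.003 ] mm 12 rows 0.3 0.1
```

Request:
{"method": "send_rows", "body": {"commands": [{"x":-0.002,"y":0.015,"z":0.004,"ax":0.005,"ay":0,"az":0.001},{"x":-0.002,"y":0.015,"z":0.004,"ax":0.005,"ay":0,"az":0.001},{"x":-0.002,"y":0.015,"z":0.004,"ax":0.005,"ay":0,"az":0.001},{"x":-0.002,"y":0.015,"z":0.004,"ax":0.005,"ay":0,"az":0.001},{"x":-0.002,"y":0.015,"z":0.004,"ax":0.005,"ay":0,"az":0.001}]}}

```text
time: 11.55
ee_pos: [664.5, 147.2, 91.5]
tool_rot: [-0.475, 0.474, -0.524, 0.524]
ft_force: [-0.1, -0.5, -3.0]
grip_width: 47.6
```

```bash
python3 - <<'E'
from cell import vision
from h import *
s=vision.camera("scene"); np.savez("scene7.npz",**s); b=s["img"][:,:,::-1]
cv2.imwrite("pics/c7.png",cv2.resize(b[220:370,300:500],(800,600),interpolation=cv2.INTER_CUBIC))
E
python3 plan.py 663.3 146.7 84 -5.6
```

```text
t 11.6 p [664.4 147.3  91.5] jaw -5.62 tilt y [ 0.002  0.001 -1.   ] q [0.16 0.57 1.44 0.   1.13 0.25] F [ 0.5  0.4 -3.6] w 47.8
d 0.0 shift [ 0.0013  0.015  -0.0022] turn [-0.0021 -0.0005 -0.001 ] mm 8 rows 0.2 0.0
```

View pics/c7.png

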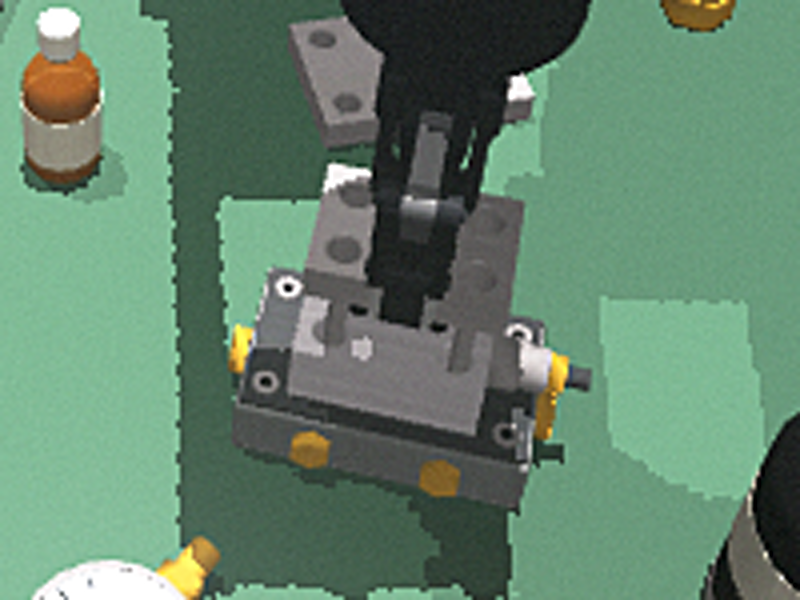

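Request:
{"method": "send_rows", "body": {"commands": [{"x":0.001,"y":0.01,"z":-0.002,"ax":0,"ay":0,"az":0},{"x":0.001,"y":0.02,"z":-0.002,"ax":0,"ay":0,"az":0},{"x":0.001,"y":0.03,"z":-0.002,"ax":0,"ay":0,"az":0},{"x":0.001,"y":0.04,"z":-0.002,"ax":0,"ay":0,"az":0},{"x":0.001,"y":0.045,"z":-0.002,"ax":0,"ay":0,"az":0},{"x":0.001,"y":0.045,"z":-0.002,"ax":0,"ay":0,"az":0}]}}

```text
time: 12.1
ee_pos: [662.2, 147.0, 67.0]
tool_rot: [0.475, -0.475, 0.524, -0.523]
ft_force: [0.0, 0.4, -3.2]
grip_width: 48.4
```

```bash
python3 plan.py 663.3 146.7 57.5 -5.6
```

```text
t 12.1 p [662.2 147.   67. ] jaw -5.6 tilt y [-0.002  0.    -1.   ] q [0.16 0.59 1.47 0.   1.09 0.25] F [ 0.   0.4 -3.2] w 48.4
d -0.0 shift [0.0004 0.019  0.0024] turn [0.0021 0.0001 0.    ] mm 10 rows 0.2 0.0
```

Request:
{"method": "send_rows", "body": {"commands": [{"x":0,"y":0.006,"z":0.001,"ax":0,"ay":0,"az":0},{"x":0,"y":0.012,"z":0.001,"ax":0,"ay":0,"az":0},{"x":0,"y":0.018,"z":0.001,"ax":0,"ay":0,"az":0},{"x":0,"y":0.02,"z":0.001,"ax":0,"ay":0,"az":0},{"x":0,"y":0.02,"z":0.001,"ax":0,"ay":0,"az":0},{"x":0,"y":0.02,"z":0.001,"ax":0,"ay":0,"az":0}]}}

```text
time: 12.6
ee_pos: [663.5, 147.0, 58.3]
tool_rot: [0.475, -0.475, 0.524, -0.524]
ft_force: [-0.1, 0.4, -3.3]
grip_width: 48.1
```

Request:
{"method": "send_rows", "body": {"commands": [{"x":0,"y":0.001,"z":0,"ax":0,"ay":0,"az":0},{"x":0,"y":0.003,"z":0,"ax":0,"ay":0,"az":0},{"x":0,"y":0.004,"z":0,"ax":0,"ay":0,"az":0},{"x":0,"y":0.004,"z":0,"ax":0,"ay":0,"az":0}]}}

```text
time: 12.93
ee_pos: [663.8, 147.1, 57.2]
tool_rot: [-0.476, 0.474, -0.524, 0.524]
ft_force: [-1.2, -1.0, 1.5]
grip_width: 47.9
```

Contact; release and retreat toward block_large.

Request:
{"method": "send_rows", "body": {"commands": [{"x":0,"y":0,"z":0,"ax":0,"ay":0,"az":0},{"x":0,"y":0,"z":0,"ax":0,"ay":0,"az":0},{"x":0,"y":0,"z":0,"ax":0,"ay":0,"az":0},{"x":0,"y":0,"z":0,"ax":0,"ay":0,"az":0}], "fingers": 75}}

```text
time: 13.27
ee_pos: [663.7, 147.1, 56.4]
tool_rot: [-0.475, 0.475, -0.524, 0.524]
ft_force: [0.3, 0.6, 0.1]
grip_width: 75.0
```

Request:
{"method": "send_rows", "body": {"commands": [{"x":0,"y":-0.04,"z":0,"ax":0,"ay":0,"az":0},{"x":0,"y":-0.1,"z":0,"ax":0,"ay":0,"az":0},{"x":0,"y":-0.15,"z":0,"ax":0,"ay":0,"az":0},{"x":0,"y":-0.17,"z":0,"ax":0,"ay":0,"az":0},{"x":0,"y":-0.17,"z":0,"ax":0,"ay":0,"az":0}]}}

```text
time: 13.68
ee_pos: [665.8, 147.4, 144.7]
tool_rot: [-0.477, 0.473, -0.522, 0.525]
ft_force: [0.5, 0.8, -0.4]
grip_width: 75.2
```

```bash
python3 plan.py 463.3 -98.5 140 -5.2
```

```text
t 13.68 p [665.8 147.4 144.7] jaw -5.6 tilt y [ 0.007  0.002 -1.   ] q [0.16 0.52 1.38 0.   1.23 0.25] F [ 0.5  0.8 -0.4] w 75.2
d 0.4 shift [ 0.5289  0.0057 -0.3552] turn [-0.0092 -0.0088 -0.0029] mm 319 rows 7.6 0.1
```

Request:
{"method": "send_rows", "body": {"commands": [{"x":0.06,"y":0,"z":-0.04,"ax":0,"ay":0,"az":0},{"x":0.12,"y":0,"z":-0.081,"ax":0,"ay":0,"az":0},{"x":0.18,"y":0,"z":-0.121,"ax":0,"ay":0,"az":0},{"x":0.24,"y":0,"z":-0.161,"ax":0,"ay":0,"az":0},{"x":0.3,"y":0,"z":-0.202,"ax":0,"ay":-0.008,"az":0},{"x":0.36,"y":0,"z":-0.242,"ax":0,"ay":-0.008,"az":0},{"x":0.42,"y":0,"z":-0.282,"ax":-0.002,"ay":-0.008,"az":0},{"x":0.48,"y":0,"z":-0.322,"ax":-0.004,"ay":-0.008,"az":0},{"x":0.52,"y":0.03,"z":-0.348,"ax":-0.004,"ay":-0.008,"az":0},{"x":0.529,"y":0.08,"z":-0.356,"ax":-0.004,"ay":-0.008,"az":0},{"x":0.529,"y":0.13,"z":-0.356,"ax":-0.004,"ay":-0.008,"az":0},{"x":0.529,"y":0.14,"z":-0.356,"ax":-0.004,"ay":-0.008,"az":0}], "fingers": 85}}

```text
time: 14.68
ee_pos: [456.1, -98.4, 67.2]
tool_rot: [0.474, -0.478, 0.526, -0.519]
ft_force: [-0.9, 0.9, -0.4]
grip_width: 85.2
```

Request:
{"method": "send_rows", "body": {"commands": [{"x":0,"y":0,"z":0,"ax":0,"ay":0,"az":0},{"x":0,"y":0,"z":0,"ax":0,"ay":0,"az":0},{"x":0,"y":0,"z":0,"ax":0,"ay":0,"az":0}]}}

```text
time: 14.93
ee_pos: [461.5, -98.7, 71.6]
tool_rot: [0.477, -0.477, 0.523, -0.522]
ft_force: [0.2, 0.1, 1.7]
grip_width: 85.0
```

```bash
python3 plan.py 463 -98.8 4 -5.2
python3 - <<'E'
from cell import vision
from h import *
s=vision.camera("scene"); np.savez("scene8.npz",**s); b=s["img"][:,:,::-1]
cv2.imwrite("pics/c8.png",b)
c=s;W=world(c);hsv=cv2.cvtColor(c["img"],cv2.COLOR_RGB2HSV)
m=(abs(W[...,2]-73)<4)&(hsv[...,1]<40)&(np.hypot(W[...,0]-663,W[...,1]-147)<80);print(np.median(W[m][:,2]))
m=cv2.morphologyEx(m.astype(np.uint8),cv2.MORPH_CLOSE,np.ones((9,9)))
print("plate small", rect(c,m,73))
E
```

```text
t 14.93 p [461.5 -98.7  71.6] jaw -5.2 tilt y [-0.001  0.    -1.   ] q [-0.3   0.36  1.92  0.    0.86 -0.21] F [0.2 0.1 1.7] w 85.0
d -0.0 shift [-1.000e-04  1.353e-01  3.100e-03] turn [ 0.0018  0.     -0.0004] mm 68 rows 1.6 0.0
73.38686515955885
plate small [665.  146.  664.8 146.   54.   69.9  -5.4]
```

View pics/c8.png

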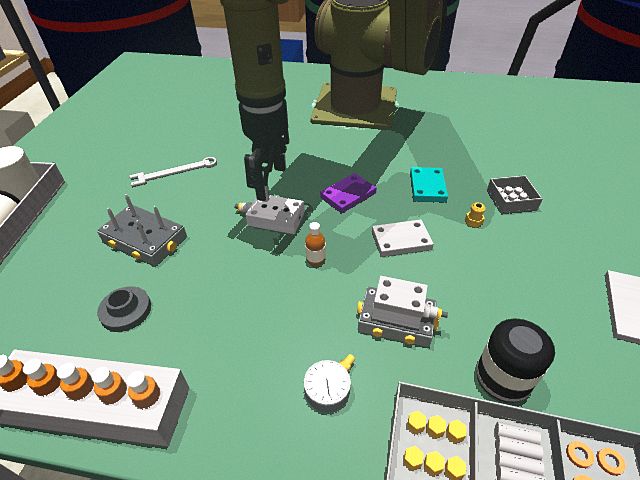

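Request:
{"method": "send_rows", "body": {"commands": [{"x":0,"y":0.04,"z":0.003,"ax":0,"ay":0,"az":0},{"x":0,"y":0.08,"z":0.003,"ax":0,"ay":0,"az":0},{"x":0,"y":0.12,"z":0.003,"ax":0,"ay":0,"az":0},{"x":0,"y":0.138,"z":0.003,"ax":0,"ay":0,"az":0},{"x":0,"y":0.138,"z":0.003,"ax":0,"ay":0,"az":0},{"x":0,"y":0.138,"z":0.003,"ax":0,"ay":0,"az":0},{"x":0,"y":0.138,"z":0.003,"ax":0,"ay":0,"az":0}]}}

```text
time: 15.57
ee_pos: [462.9, -99.1, 3.0]
tool_rot: [0.477, -0.477, 0.522, -0.522]
ft_force: [0.2, -0.2, -0.3]
grip_width: 84.9
```

```bash
python3 plan.py 463 -98.8 1 -5.2
```

```text
t 15.57 p [462.9 -99.1   3. ] jaw -5.22 tilt y [-0.001  0.    -1.   ] q [-0.3   0.47  1.99  0.    0.68 -0.21] F [ 0.2 -0.2 -0.3] w 84.9
d 0.0 shift [-0.0006  0.0041  0.0002] turn [ 0.0009 -0.0005 -0.0002] mm 2 rows 0.0 0.0
```

Request:
{"method": "send_rows", "body": {"commands": [{"x":0,"y":0.002,"z":0,"ax":0,"ay":0,"az":0},{"x":0,"y":0.002,"z":0,"ax":0,"ay":0,"az":0},{"x":0,"y":0.002,"z":0,"ax":0,"ay":0,"az":0},{"x":0,"y":0.002,"z":0,"ax":0,"ay":0,"az":0},{"x":0,"y":0.002,"z":0,"ax":0,"ay":0,"az":0},{"x":0,"y":0.002,"z":0,"ax":0,"ay":0,"az":0}], "fingers": 40, "squeeze": 80}}

```text
time: 16.07
ee_pos: [462.4, -99.1, 2.5]
tool_rot: [0.477, -0.477, 0.523, -0.522]
ft_force: [-1.5, 0.6, 8.7]
grip_width: 64.2
```

```bash
python3 plan.py
```

```text
t 16.07 p [462.4 -99.1   2.5] jaw -5.23 tilt y [-0.001  0.    -1.   ] q [-0.3   0.48  1.99 -0.    0.68 -0.21] F [-1.5  0.6  8.7] w 64.2
```

Request:
{"method": "send_rows", "body": {"commands": [{"x":0,"y":-0.02,"z":0,"ax":0,"ay":0,"az":0},{"x":0,"y":-0.07,"z":0,"ax":0,"ay":0,"az":0},{"x":0,"y":-0.14,"z":0,"ax":0,"ay":0,"az":0},{"x":0,"y":-0.2,"z":0,"ax":0,"ay":0,"az":0},{"x":0,"y":-0.24,"z":0,"ax":0,"ay":0,"az":0},{"x":0,"y":-0.25,"z":0,"ax":0,"ay":0,"az":0},{"x":0,"y":-0.25,"z":0,"ax":0,"ay":0,"az":0}]}}

```text
time: 16.65
ee_pos: [462.8, -99.2, 127.4]
tool_rot: [-0.477, 0.476, -0.522, 0.523]
ft_force: [-1.5, -0.4, -6.0]
grip_width: 63.8
```

```bash
python3 plan.py 558.7 -330 125 -17.9
```

```text
t 16.65 p [462.8 -99.2 127.4] jaw -5.24 tilt y [ 0.001 -0.    -1.   ] q [-0.3   0.28  1.86  0.    1.01 -0.21] F [-1.5 -0.4 -6. ] w 63.8
d -12.7 shift [0.4421 0.0051 0.2331] turn [-1.000e-03  2.813e-01  1.000e-04] mm 250 rows 6.0 1.8
```

Request:
{"method": "send_rows", "body": {"commands": [{"x":0.05,"y":0,"z":0.026,"ax":0,"ay":0.05,"az":0},{"x":0.12,"y":0,"z":0.063,"ax":0,"ay":0.1,"az":0},{"x":0.19,"y":0,"z":0.1,"ax":0,"ay":0.15,"az":0},{"x":0.26,"y":0,"z":0.137,"ax":0,"ay":0.2,"az":0},{"x":0.33,"y":0,"z":0.174,"ax":0,"ay":0.25,"az":0},{"x":0.39,"y":0,"z":0.206,"ax":0,"ay":0.27,"az":0},{"x":0.425,"y":0,"z":0.224,"ax":0,"ay":0.281,"az":0},{"x":0.442,"y":0.005,"z":0.233,"ax":0,"ay":0.281,"az":0},{"x":0.442,"y":0.03,"z":0.233,"ax":0,"ay":0.281,"az":0},{"x":0.442,"y":0.06,"z":0.233,"ax":0,"ay":0.281,"az":0},{"x":0.442,"y":0.06,"z":0.233,"ax":0,"ay":0.281,"az":0},{"x":0.442,"y":0.06,"z":0.233,"ax":0,"ay":0.281,"az":0}]}}

```text
time: 17.65
ee_pos: [555.2, -327.3, 92.4]
tool_rot: [0.415, -0.418, 0.575, -0.568]
ft_force: [-0.2, 1.0, -5.5]
grip_width: 64.1
```

Request:
{"method": "send_rows", "body": {"commands": [{"x":0,"y":0,"z":0,"ax":0,"ay":0,"az":0},{"x":0,"y":0,"z":0,"ax":0,"ay":0,"az":0},{"x":0,"y":0,"z":0,"ax":0,"ay":0,"az":0}]}}

```text
time: 17.9
ee_pos: [558.4, -329.6, 96.5]
tool_rot: [0.416, -0.417, 0.572, -0.571]
ft_force: [0.3, -0.7, -5.7]
grip_width: 64.9
```

```bash
python3 - <<'E'
from cell import vision
from h import *
s=vision.camera("scene"); np.savez("scene9.npz",**s); b=s["img"][:,:,::-1]
cv2.imwrite("pics/c9.png",cv2.resize(b[150:300,50:250],(800,600),interpolation=cv2.INTER_CUBIC))
E
python3 plan.py 558.5 -330.2 88 -17.9
```

```text
t 17.95 p [ 558.4 -329.7   96.6] jaw -17.86 tilt y [-0.001 -0.    -1.   ] q [-0.6   0.52  1.51 -0.    1.11 -0.29] F [-0.2  0.  -4.8] w 64.3
d -0.0 shift [0.0009 0.0172 0.0005] turn [0.0015 0.001  0.0007] mm 9 rows 0.2 0.0
```

View pics/c9.png

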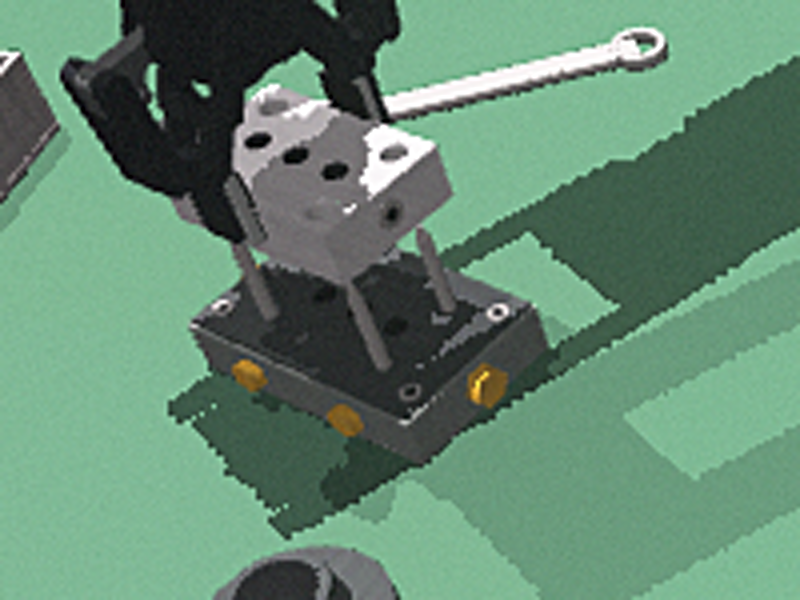

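Run:
```python
from h import *
c=load("scene9.npz")
p=cast(c,[(135,220.5),(162.5,197.5)],94);print(p.round(1))
a=np.radians(-17.9);X=np.array([np.cos(a),np.sin(a)]);Y=np.array([-np.sin(a),np.cos(a)])
o=np.array([558.4,-329.7])
for sx in(1,-1): print((o+33*sx*X+48*Y).round(1))
```

```text
[[ 602.  -296.5   94. ]
 [ 538.9 -276.4   94. ]]
[ 604.6 -294.2]
[ 541.8 -273.9]
```

Run:
```python
from h import *
t=load("top0.npz");s=load("scene0.npz")
f=lambda L,ox,oy:[((x+.5)/4-.5+ox,(y+.5)/4-.5+oy) for x,y in L]
p=cast(t,f([(174,67),(320,118),(148,155),(297,205)],440,195),79.5);print("top tips",p.round(1)[:,:2].tolist(),p.mean(0).round(1))
p=cast(t,f([(96,62),(330,141),(62,173),(300,254)],440,195),30);print("top screws",p.mean(0).round(1))
b=s["img"][:,:,::-1][180:280,80:200]
cv2.imwrite("pics/c10.png",cv2.resize(b,(720,600),interpolation=cv2.INTER_CUBIC))
```

```text
top tips [[589.5, -305.3], [567.3, -370.4], [548.7, -291.8], [527.3, -357.8]] [ 558.2 -331.3   79.5]
top screws [ 558.5 -331.2   30. ]
```

View pics/c10.png

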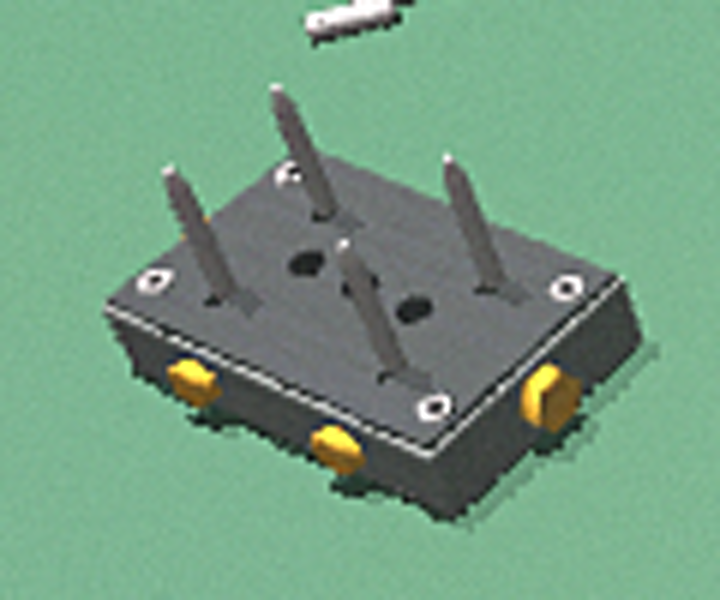

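Run:
```python
from h import *
s=load("scene0.npz");c=load("scene9.npz")
f=lambda L,k,ox,oy:[((x+.5)/k-.5+ox,(y+.5)/k-.5+oy) for x,y in L]
p=cast(s,f([(168,170),(276,90),(448,158),(344,244)],6,80,180),79.5);print("tips",p.round(1)[:,:2].tolist(),p.mean(0).round(1))
p=cast(s,f([(155,280),(289,175),(567,289),(435,407)],6,80,180),30);print("screws",p.mean(0).round(1))
b=c["img"][:,:,::-1][160:235,80:180]
cv2.imwrite("pics/c11.png",cv2.resize(b,(800,600),interpolation=cv2.INTER_CUBIC))
```

```text
tips [[565.7, -372.2], [526.3, -358.4], [547.3, -292.4], [587.1, -305.5]] [ 556.6 -332.1   79.5]
screws [ 556.4 -332.5   30. ]
```

View pics/c11.png

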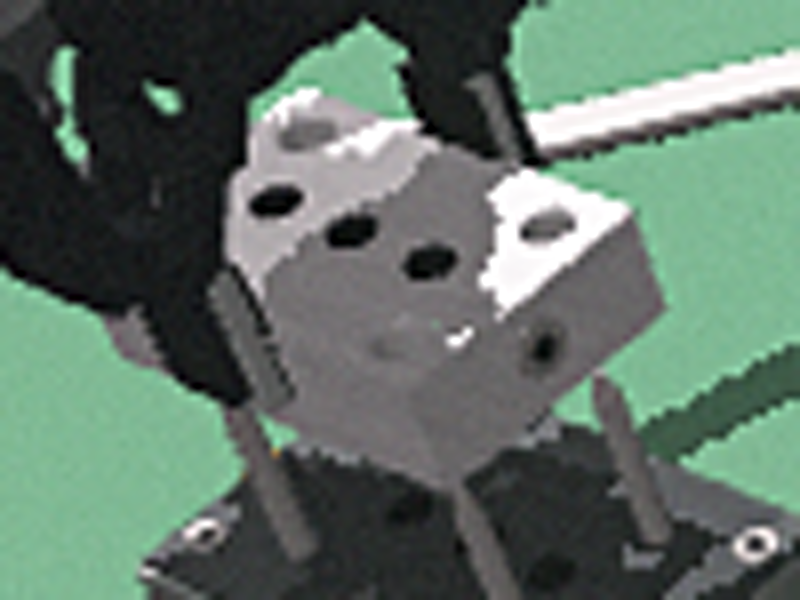

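Run:
```python
from h import *
c=load("scene9.npz")
f=lambda L,k,ox,oy:[((x+.5)/k-.5+ox,(y+.5)/k-.5+oy) for x,y in L]
print(cast(c,f([(276,201),(351,231),(430,262),(458,488),(664,305),(418,402),(632,212)],8,80,160),122).round(1))
print(cast(c,f([(458,488),(664,305)],8,80,160),94).round(1))
```

```text
[[ 550.4 -351.9  122. ]
 [ 557.3 -330.8  122. ]
 [ 564.3 -309.1  122. ]
 [ 628.3 -270.5  122. ]
 [ 569.5 -254.1  122. ]
 [ 605.9 -290.4  122. ]
 [ 541.7 -274.1  122. ]]
[[ 601.6 -293.4   94. ]
 [ 539.3 -276.    94. ]]
```

```bash
python3 plan.py 557.8 -331.5 88 -17.9
```

```text
t 17.95 p [ 558.4 -329.7   96.6] jaw -17.86 tilt y [-0.001 -0.    -1.   ] q [-0.6   0.52  1.51 -0.    1.11 -0.29] F [-0.2  0.  -4.8] w 64.3
d -0.0 shift [ 0.0038  0.0172 -0.    ] turn [0.0015 0.001  0.0007] mm 9 rows 0.2 0.0
```

Request:
{"method": "send_rows", "body": {"commands": [{"x":0.002,"y":0.005,"z":0,"ax":0.001,"ay":0.001,"az":0},{"x":0.004,"y":0.015,"z":0,"ax":0.001,"ay":0.001,"az":0},{"x":0.004,"y":0.02,"z":0,"ax":0.001,"ay":0.001,"az":0},{"x":0.004,"y":0.02,"z":0,"ax":0.001,"ay":0.001,"az":0},{"x":0.004,"y":0.02,"z":0,"ax":0.001,"ay":0.001,"az":0}]}}

```text
time: 18.37
ee_pos: [556.9, -331.5, 85.2]
tool_rot: [0.415, -0.416, 0.573, -0.571]
ft_force: [-0.5, -0.2, -6.2]
grip_width: 64.1
```

```bash
python3 plan.py 557.8 -331.5 60 -17.9
```

```text
t 18.37 p [ 556.9 -331.5   85.2] jaw -17.94 tilt y [-0.003  0.001 -1.   ] q [-0.6   0.54  1.52 -0.    1.09 -0.29] F [-0.5 -0.2 -6.2] w 64.1
d 0.0 shift [-0.0004  0.0503  0.0019] turn [ 0.0037 -0.0008 -0.0004] mm 25 rows 0.6 0.0
```

Request:
{"method": "send_rows", "body": {"commands": [{"x":0,"y":0.01,"z":0.001,"ax":0.001,"ay":0,"az":0},{"x":0,"y":0.02,"z":0.001,"ax":0.001,"ay":0,"az":0},{"x":0,"y":0.03,"z":0.001,"ax":0.001,"ay":0,"az":0},{"x":0,"y":0.04,"z":0.001,"ax":0.001,"ay":0,"az":0},{"x":0,"y":0.05,"z":0.001,"ax":0.001,"ay":0,"az":0},{"x":0,"y":0.05,"z":0.001,"ax":0.001,"ay":0,"az":0},{"x":0,"y":0.05,"z":0.001,"ax":0.001,"ay":0,"az":0}]}}

```text
time: 18.95
ee_pos: [557.3, -331.5, 59.9]
tool_rot: [0.416, -0.416, 0.573, -0.571]
ft_force: [0.1, 0.2, -5.1]
grip_width: 64.4
```

```bash
python3 plan.py 557.8 -331.5 33 -17.9;python3 - <<'E'
from cell import vision
from h import *
s=vision.camera("scene"); np.savez("scene12.npz",**s); b=s["img"][:,:,::-1]
cv2.imwrite("pics/c12.png",cv2.resize(b[170:275,70:210],(800,600),interpolation=cv2.INTER_CUBIC))
E
```

```text
t 18.95 p [ 557.3 -331.5   59.9] jaw -17.93 tilt y [-0.002  0.001 -1.   ] q [-0.6   0.56  1.54 -0.    1.04 -0.29] F [ 0.1  0.2 -5.1] w 64.4
d 0.0 shift [-0.0002  0.0539  0.0011] turn [ 0.0031 -0.0006 -0.0005] mm 27 rows 0.6 0.0
```

View pics/c12.png

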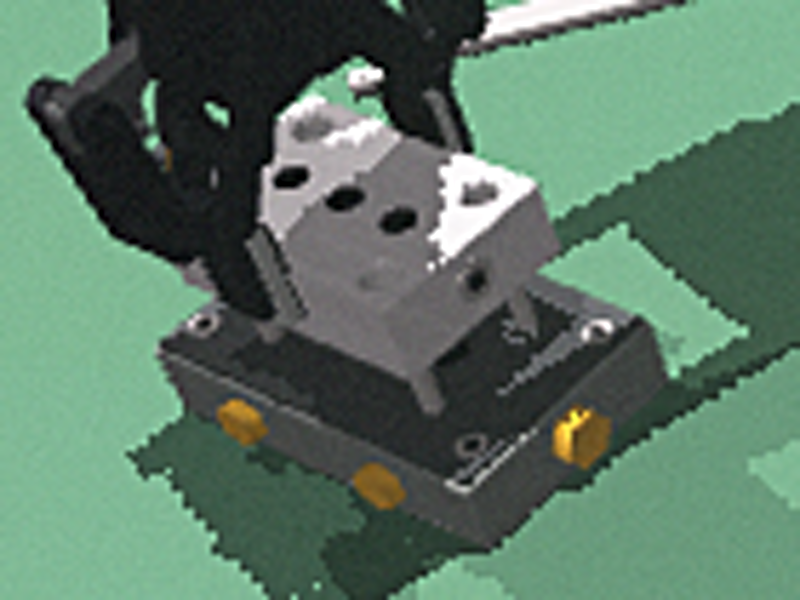

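Request:
{"method": "send_rows", "body": {"commands": [{"x":0,"y":0.012,"z":0,"ax":0,"ay":0,"az":0},{"x":0,"y":0.024,"z":0,"ax":0,"ay":0,"az":0},{"x":0,"y":0.036,"z":0,"ax":0,"ay":0,"az":0},{"x":0,"y":0.046,"z":0,"ax":0,"ay":0,"az":0},{"x":0,"y":0.052,"z":0,"ax":0,"ay":0,"az":0},{"x":0,"y":0.052,"z":0,"ax":0,"ay":0,"az":0},{"x":0,"y":0.052,"z":0,"ax":0,"ay":0,"az":0}]}}

```text
time: 19.58
ee_pos: [557.5, -331.6, 34.2]
tool_rot: [0.416, -0.416, 0.572, -0.571]
ft_force: [0.3, -0.1, -6.3]
grip_width: 64.0
```

Request:
{"method": "send_rows", "body": {"commands": [{"x":0,"y":0.001,"z":0,"ax":0,"ay":0,"az":0},{"x":0,"y":0.003,"z":0,"ax":0,"ay":0,"az":0},{"x":0,"y":0.003,"z":0,"ax":0,"ay":0,"az":0}]}}

```text
time: 19.83
ee_pos: [557.8, -331.9, 33.3]
tool_rot: [0.416, -0.416, 0.572, -0.572]
ft_force: [1.2, -0.3, -6.2]
grip_width: 64.5
```

Request:
{"method": "send_rows", "body": {"commands": [{"x":0,"y":0.001,"z":0,"ax":0,"ay":0,"az":0},{"x":0,"y":0.003,"z":0,"ax":0,"ay":0,"az":0},{"x":0,"y":0.003,"z":0,"ax":0,"ay":0,"az":0}]}}

```text
time: 20.08
ee_pos: [557.9, -331.9, 32.6]
tool_rot: [0.416, -0.416, 0.572, -0.572]
ft_force: [-0.9, 0.8, 0.0]
grip_width: 64.3
```

Request:
{"method": "send_rows", "body": {"commands": [{"x":0,"y":0,"z":0,"ax":0,"ay":0,"az":0},{"x":0,"y":0,"z":0,"ax":0,"ay":0,"az":0},{"x":0,"y":0,"z":0,"ax":0,"ay":0,"az":0},{"x":0,"y":0,"z":0,"ax":0,"ay":0,"az":0}], "fingers": 84}}

```text
time: 20.42
ee_pos: [558.2, -332.1, 32.1]
tool_rot: [-0.416, 0.416, -0.572, 0.572]
ft_force: [-0.1, 0.0, -0.4]
grip_width: 83.6
```

Request:
{"method": "send_rows", "body": {"commands": [{"x":0,"y":-0.04,"z":0,"ax":0,"ay":0,"az":0},{"x":0,"y":-0.1,"z":0,"ax":0,"ay":0,"az":0},{"x":0,"y":-0.17,"z":0,"ax":0,"ay":0,"az":0},{"x":0,"y":-0.22,"z":0,"ax":0,"ay":0,"az":0},{"x":0,"y":-0.22,"z":0,"ax":0,"ay":0,"az":0}]}}

```text
time: 20.83
ee_pos: [561.5, -334.3, 148.4]
tool_rot: [-0.417, 0.415, -0.568, 0.576]
ft_force: [1.2, -0.9, 0.4]
grip_width: 83.7
```

```bash
python3 plan.py 484.3 145.6 140 20
```

```text
t 20.83 p [ 561.5 -334.3  148.4] jaw -17.92 tilt y [ 0.009 -0.007 -1.   ] q [-0.6   0.47  1.45 -0.    1.2  -0.29] F [ 1.2 -0.9  0.4] w 83.7
d 37.9 shift [-0.8657  0.009  -0.4425] turn [-0.0117 -0.8428  0.0089] mm 486 rows 11.7 5.3
```

Request:
{"method": "send_rows", "body": {"commands": [{"x":-0.06,"y":0,"z":-0.03,"ax":0,"ay":-0.06,"az":0},{"x":-0.135,"y":0,"z":-0.069,"ax":0,"ay":-0.14,"az":0},{"x":-0.21,"y":0,"z":-0.107,"ax":0,"ay":-0.22,"az":0},{"x":-0.28,"y":0,"z":-0.143,"ax":0,"ay":-0.3,"az":0},{"x":-0.35,"y":0,"z":-0.179,"ax":0,"ay":-0.38,"az":0},{"x":-0.42,"y":0,"z":-0.215,"ax":0,"ay":-0.46,"az":0},{"x":-0.49,"y":0,"z":-0.25,"ax":0,"ay":-0.54,"az":0},{"x":-0.56,"y":0,"z":-0.286,"ax":0,"ay":-0.62,"az":0},{"x":-0.63,"y":0,"z":-0.322,"ax":0,"ay":-0.7,"az":0},{"x":-0.7,"y":0,"z":-0.358,"ax":0,"ay":-0.76,"az":0},{"x":-0.77,"y":0,"z":-0.394,"ax":0,"ay":-0.8,"az":0},{"x":-0.82,"y":0,"z":-0.419,"ax":0,"ay":-0.842,"az":0}], "fingers": 85}}

```text
time: 21.83
ee_pos: [483.5, 125.6, 141.7]
tool_rot: [0.58, -0.58, 0.406, -0.404]
ft_force: [0.2, 0.4, -0.2]
grip_width: 85.0
```

```bash
python3 plan.py 484.3 145.6 60 20
```

```text
t 21.83 p [483.5 125.6 141.7] jaw 20.11 tilt y [-0.001  0.001 -1.   ] q [ 0.17  0.29  1.79  0.    1.06 -0.18] F [ 0.2  0.4 -0.2] w 85.0
d -0.1 shift [-0.0367  0.1634  0.0154] turn [ 0.0011  0.0025 -0.002 ] mm 84 rows 2.0 0.0
```

Request:
{"method": "send_rows", "body": {"commands": [{"x":-0.037,"y":0.03,"z":0.015,"ax":0,"ay":0.002,"az":0},{"x":-0.037,"y":0.08,"z":0.015,"ax":0,"ay":0.002,"az":0},{"x":-0.037,"y":0.14,"z":0.015,"ax":0,"ay":0.002,"az":0},{"x":-0.037,"y":0.18,"z":0.015,"ax":0,"ay":0.002,"az":0},{"x":-0.037,"y":0.18,"z":0.015,"ax":0,"ay":0.002,"az":0},{"x":-0.037,"y":0.18,"z":0.015,"ax":0,"ay":0.002,"az":0}]}}

```text
time: 22.33
ee_pos: [484.2, 142.6, 50.9]
tool_rot: [-0.578, 0.58, -0.407, 0.405]
ft_force: [-0.5, 0.2, -0.0]
grip_width: 84.9
```

```bash
python3 plan.py 484.3 145.6 -3 20;python3 - <<'E'
from cell import vision
from h import *
s=vision.camera("scene"); np.savez("scene13.npz",**s); b=s["img"][:,:,::-1]
cv2.imwrite("pics/c13.png",np.hstack([cv2.resize(b[170:275,70:210],(400,300),interpolation=cv2.INTER_CUBIC),cv2.resize(b[150:300,300:500],(400,300),interpolation=cv2.INTER_CUBIC)]))
c=vision.camera("top"); np.savez("top13.npz",**c)
W=world(c);m=(abs(W[...,2]-58)<3.5)&(np.hypot(W[...,0]-558,W[...,1]+331)<75)
print("block large",np.median(W[m][:,2]),m.sum())
m=cv2.morphologyEx(m.astype(np.uint8),cv2.MORPH_CLOSE,np.ones((7,7)));m=cv2.morphologyEx(m,cv2.MORPH_OPEN,cv2.getStructuringElement(cv2.MORPH_ELLIPSE,(21,21)));print(rect(c,m,58))
E
```

```text
t 22.33 p [484.2 142.6  50.9] jaw 19.88 tilt y [-0.004 -0.    -1.   ] q [ 0.2   0.43  1.87  0.    0.85 -0.14] F [-0.5  0.2 -0. ] w 84.9
d 0.1 shift [-0.0054  0.1078  0.0026] turn [ 0.0052 -0.0028 -0.0014] mm 54 rows 1.3 0.0
block large 58.57935612185934 1716
[ 558.3 -332.8  558.6 -331.6   67.   100.6  -17.8]
```

View pics/c13.png

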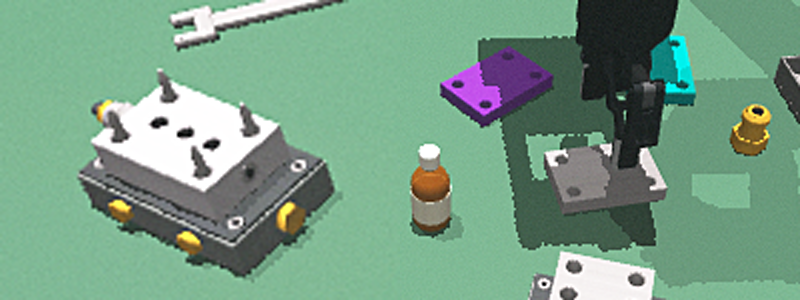

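Request:
{"method": "send_rows", "body": {"commands": [{"x":-0.003,"y":0.03,"z":0.001,"ax":0.002,"ay":-0.002,"az":0},{"x":-0.005,"y":0.06,"z":0.002,"ax":0.003,"ay":-0.002,"az":0},{"x":-0.005,"y":0.09,"z":0.002,"ax":0.003,"ay":-0.002,"az":0},{"x":-0.005,"y":0.106,"z":0.002,"ax":0.003,"ay":-0.002,"az":0},{"x":-0.005,"y":0.106,"z":0.002,"ax":0.003,"ay":-0.002,"az":0},{"x":-0.005,"y":0.106,"z":0.002,"ax":0.003,"ay":-0.002,"az":0},{"x":-0.005,"y":0.106,"z":0.002,"ax":0.003,"ay":-0.002,"az":0}]}}

```text
time: 23.02
ee_pos: [486.4, 145.6, -0.1]
tool_rot: [0.58, -0.578, 0.405, -0.406]
ft_force: [-0.7, 0.3, -0.7]
grip_width: 85.0
```

```bash
python3 plan.py 484.3 145.6 -3 20
```

```text
t 23.02 p [ 4.864e+02  1.456e+02 -1.000e-01] jaw 19.95 tilt y [ 0.003  0.002 -1.   ] q [ 0.21  0.51  1.92  0.    0.71 -0.14] F [-0.7  0.3 -0.7] w 85.0
d 0.1 shift [-0.0015  0.0059 -0.0039] turn [-0.0046 -0.0012 -0.0004] mm 4 rows 0.1 0.0
```

Request:
{"method": "send_rows", "body": {"commands": [{"x":-0.001,"y":0.005,"z":-0.003,"ax":-0.003,"ay":0,"az":0},{"x":-0.001,"y":0.005,"z":-0.003,"ax":-0.003,"ay":0,"az":0},{"x":-0.001,"y":0.005,"z":-0.003,"ax":-0.003,"ay":0,"az":0},{"x":-0.001,"y":0.005,"z":-0.003,"ax":-0.003,"ay":0,"az":0}]}}

```text
time: 23.35
ee_pos: [483.9, 145.5, -3.3]
tool_rot: [0.579, -0.579, 0.406, -0.406]
ft_force: [-1.4, 0.1, -0.2]
grip_width: 84.9
```

Request:
{"method": "send_rows", "body": {"commands": [{"x":0,"y":0,"z":0,"ax":0,"ay":0,"az":0},{"x":0,"y":0,"z":0,"ax":0,"ay":0,"az":0},{"x":0,"y":0,"z":0,"ax":0,"ay":0,"az":0},{"x":0,"y":0,"z":0,"ax":0,"ay":0,"az":0},{"x":0,"y":0,"z":0,"ax":0,"ay":0,"az":0},{"x":0,"y":0,"z":0,"ax":0,"ay":0,"az":0}], "fingers": 40, "squeeze": 100}}

```text
time: 23.85
ee_pos: [483.6, 145.4, -2.7]
tool_rot: [-0.579, 0.579, -0.406, 0.405]
ft_force: [-2.7, -1.3, 10.7]
grip_width: 63.6
```

```bash
python3 plan.py
```

```text
t 23.85 p [483.6 145.4  -2.7] jaw 19.97 tilt y [-0.001  0.    -1.   ] q [ 0.21  0.51  1.92  0.    0.71 -0.14] F [-2.7 -1.3 10.7] w 63.6
```

Request:
{"method": "send_rows", "body": {"commands": [{"x":0,"y":-0.02,"z":0,"ax":0,"ay":0,"az":0},{"x":0,"y":-0.07,"z":0,"ax":0,"ay":0,"az":0},{"x":0,"y":-0.14,"z":0,"ax":0,"ay":0,"az":0},{"x":0,"y":-0.2,"z":0,"ax":0,"ay":0,"az":0},{"x":0,"y":-0.26,"z":0,"ax":0,"ay":0,"az":0},{"x":0,"y":-0.27,"z":0,"ax":0,"ay":0,"az":0},{"x":0,"y":-0.27,"z":0,"ax":0,"ay":0,"az":0}]}}

```text
time: 24.43
ee_pos: [485.2, 145.7, 133.1]
tool_rot: [0.58, -0.578, 0.405, -0.407]
ft_force: [0.5, -0.1, -6.9]
grip_width: 63.0
```

```bash
python3 plan.py 558 -331.8 125 -17.9;python3 - <<'E'
from cell import vision
from h import *
s=vision.camera("scene"); b=s["img"][:,:,::-1]
cv2.imwrite("pics/c14.png",cv2.resize(b[140:350,270:550],(800,600),interpolation=cv2.INTER_CUBIC))
E
```

```text
t 24.43 p [485.2 145.7 133.1] jaw 19.96 tilt y [ 0.003  0.001 -1.   ] q [ 0.21  0.31  1.79  0.    1.04 -0.14] F [ 0.5 -0.1 -6.9] w 63.0
d -37.9 shift [ 0.9474  0.0155 -0.1892] turn [-0.0045  0.8414 -0.0015] mm 483 rows 11.6 5.3
```

View pics/c14.png

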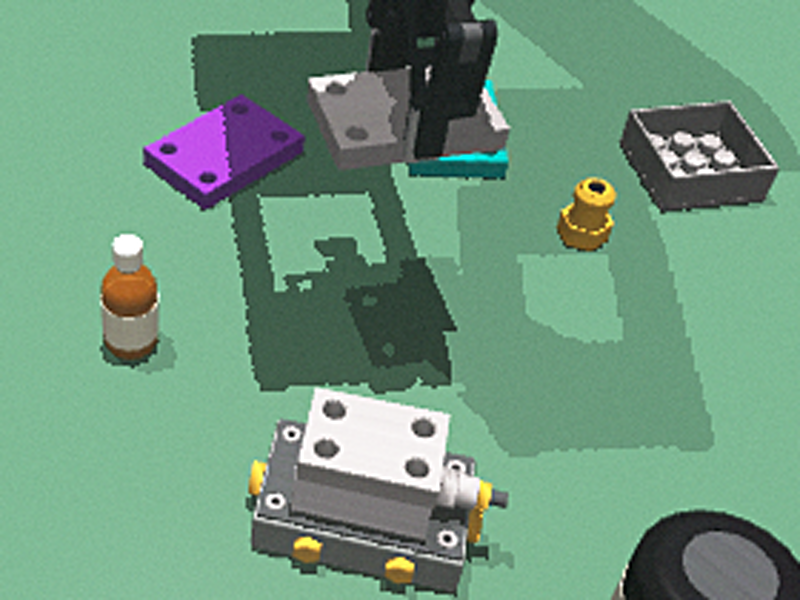

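Run:
```python
from cell import vision
from h import *
s=vision.camera("scene"); np.savez("scene15.npz",**s); b=s["img"][:,:,::-1]
cv2.imwrite("pics/c15.png",cv2.resize(b[265:350,350:450],(800,680),interpolation=cv2.INTER_CUBIC)[:600])
t=vision.camera("top"); np.savez("top15.npz",**t)
cv2.imwrite("pics/c15t.png",cv2.resize(t["img"][:,:,::-1][140:215,190:290],(800,600),interpolation=cv2.INTER_CUBIC))
for c in(s,t):
    W=world(c);m=(W[...,2]>40)&(np.hypot(W[...,0]-663,W[...,1]-147)<50)&(W[...,2]<90)
    print(np.histogram(W[m][:,2],np.arange(40,92,2)))
```

```text
(array([ 39,  48,  38,  61,  49,  51,  77,  78,  38,  42,  43,  49,  43,
        59,  63, 123, 826, 336,  31,  11,  10,   0,   0,   0,   0]), array([40, 42, 44, 46, 48, 50, 52, 54, 56, 58, 60, 62, 64, 66, 68, 70, 72,
       74, 76, 78, 80, 82, 84, 86, 88, 90]))
(array([ 10,   5,  13,  15,   4,  13,  14,  13,  13,  22,  14,  11,   9,
        21,  19, 103, 254, 210,  53,   4,   2,   2,   0,   0,   0]), array([40, 42, 44, 46, 48, 50, 52, 54, 56, 58, 60, 62, 64, 66, 68, 70, 72,
       74, 76, 78, 80, 82, 84, 86, 88, 90]))
```

View pics/c15.png

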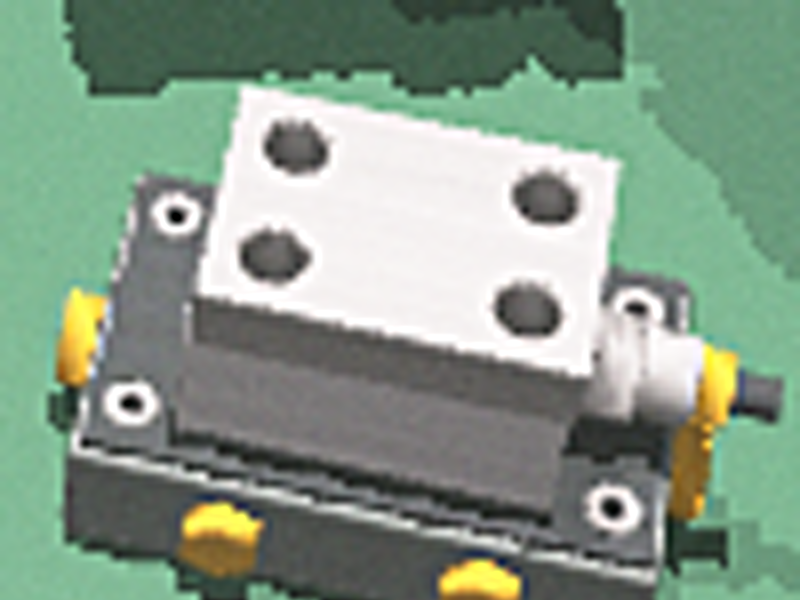

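View pics/c15t.png

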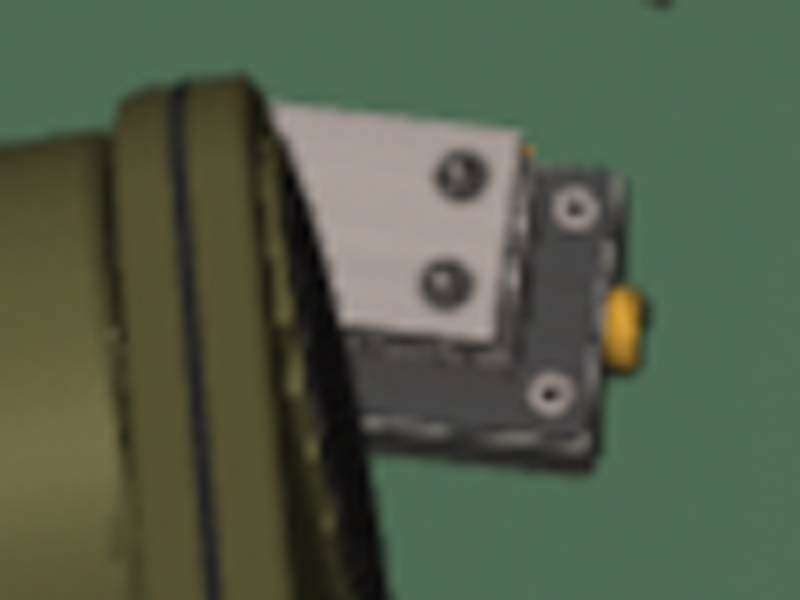

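Request:
{"method": "send_rows", "body": {"commands": [{"x":0.05,"y":0,"z":-0.01,"ax":0,"ay":0.05,"az":0},{"x":0.12,"y":0,"z":-0.024,"ax":0,"ay":0.12,"az":0},{"x":0.2,"y":0,"z":-0.04,"ax":0,"ay":0.2,"az":0},{"x":0.28,"y":0,"z":-0.056,"ax":0,"ay":0.28,"az":0},{"x":0.36,"y":0,"z":-0.072,"ax":0,"ay":0.36,"az":0},{"x":0.44,"y":0,"z":-0.088,"ax":0,"ay":0.44,"az":0},{"x":0.52,"y":0,"z":-0.104,"ax":0,"ay":0.52,"az":0},{"x":0.6,"y":0,"z":-0.12,"ax":0,"ay":0.6,"az":0},{"x":0.68,"y":0,"z":-0.136,"ax":0,"ay":0.68,"az":0},{"x":0.75,"y":0,"z":-0.15,"ax":0,"ay":0.74,"az":0},{"x":0.81,"y":0,"z":-0.162,"ax":0,"ay":0.79,"az":0},{"x":0.86,"y":0,"z":-0.172,"ax":0,"ay":0.841,"az":0}]}}

```text
time: 25.58
ee_pos: [548.4, -290.2, 127.6]
tool_rot: [0.414, -0.416, 0.574, -0.57]
ft_force: [0.3, -0.0, -7.3]
grip_width: 63.1
```

```bash
python3 plan.py 558 -331.8 92 -17.9
```

```text
t 25.58 p [ 548.4 -290.2  127.6] jaw -18.09 tilt y [-0.006  0.003 -1.   ] q [-0.55  0.46  1.54 -0.    1.15 -0.24] F [ 0.3 -0.  -7.3] w 63.1
d 0.2 shift [0.0731 0.071  0.0445] turn [ 0.0078 -0.0042 -0.0008] mm 56 rows 1.3 0.1
```

Request:
{"method": "send_rows", "body": {"commands": [{"x":0.03,"y":0,"z":0.018,"ax":0,"ay":0,"az":0},{"x":0.055,"y":0.01,"z":0.033,"ax":0,"ay":-0.004,"az":0},{"x":0.07,"y":0.04,"z":0.042,"ax":0.003,"ay":-0.004,"az":0},{"x":0.074,"y":0.06,"z":0.042,"ax":0.003,"ay":-0.004,"az":0},{"x":0.074,"y":0.06,"z":0.042,"ax":0.003,"ay":-0.004,"az":0},{"x":0.074,"y":0.06,"z":0.042,"ax":0.003,"ay":-0.004,"az":0},{"x":0.074,"y":0.06,"z":0.042,"ax":0.003,"ay":-0.004,"az":0}]}}

```text
time: 26.17
ee_pos: [557.9, -328.3, 100.4]
tool_rot: [0.417, -0.417, 0.571, -0.57]
ft_force: [-0.4, -0.0, -6.0]
grip_width: 63.4
```

```bash
python3 - <<'E'
from cell import vision
from h import *
s=vision.camera("scene"); np.savez("scene16.npz",**s); b=s["img"][:,:,::-1]
cv2.imwrite("pics/c16.png",cv2.resize(b[165:270,70:210],(800,600),interpolation=cv2.INTER_CUBIC))
E
python3 plan.py 558 -331.8 85 -17.9
```

```text
t 26.22 p [ 558.5 -328.7  101.2] jaw -17.65 tilt y [ 0.001  0.    -1.   ] q [-0.6   0.52  1.51  0.    1.11 -0.29] F [ 0.5 -0.2 -5.7] w 63.2
d -0.3 shift [0.0062 0.0323 0.001 ] turn [-0.0009  0.0057 -0.0005] mm 16 rows 0.4 0.0
```

View pics/c16.png

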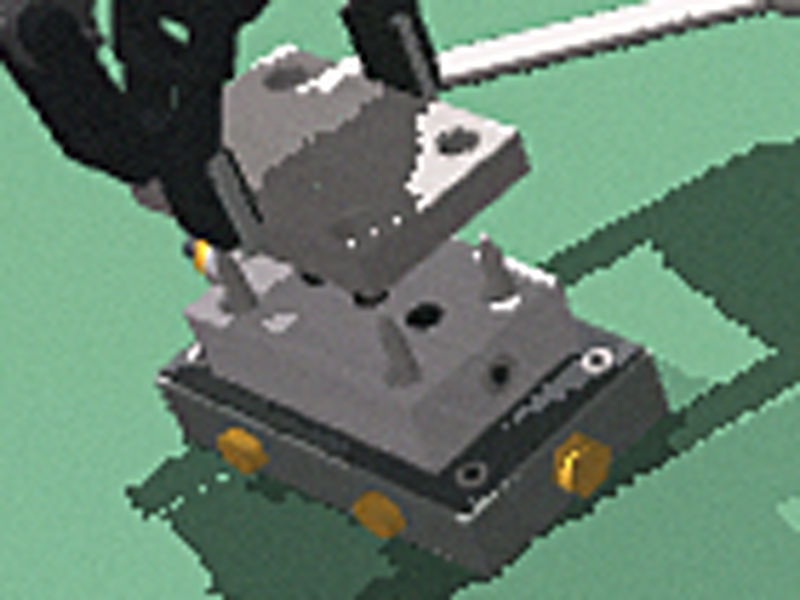

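Request:
{"method": "send_rows", "body": {"commands": [{"x":0.004,"y":0.01,"z":0.001,"ax":0,"ay":0.005,"az":0},{"x":0.006,"y":0.02,"z":0.001,"ax":0,"ay":0.005,"az":0},{"x":0.006,"y":0.03,"z":0.001,"ax":0,"ay":0.005,"az":0},{"x":0.006,"y":0.03,"z":0.001,"ax":0,"ay":0.005,"az":0},{"x":0.006,"y":0.03,"z":0.001,"ax":0,"ay":0.005,"az":0},{"x":0.006,"y":0.03,"z":0.001,"ax":0,"ay":0.005,"az":0}]}}

```text
time: 26.72
ee_pos: [558.0, -332.7, 86.1]
tool_rot: [-0.416, 0.416, -0.571, 0.572]
ft_force: [0.1, 0.4, -5.8]
grip_width: 63.4
```

```bash
python3 - <<'E'
from cell import vision
from h import *
s=vision.camera("scene"); np.savez("scene17.npz",**s); b=s["img"][:,:,::-1]
cv2.imwrite("pics/c17.png",cv2.resize(b[180:255,80:180],(800,600),interpolation=cv2.INTER_CUBIC))
E
python3 plan.py 558 -331.8 66 -17.9
```

```text
t 26.77 p [ 558.2 -332.8   86.3] jaw -17.93 tilt y [ 0.001 -0.001 -1.   ] q [-0.6   0.54  1.52  0.    1.09 -0.29] F [-0.7  0.  -5.5] w 63.1
d 0.0 shift [-0.0019  0.0406 -0.001 ] turn [-0.002  -0.0007  0.0001] mm 20 rows 0.5 0.0
```

View pics/c17.png

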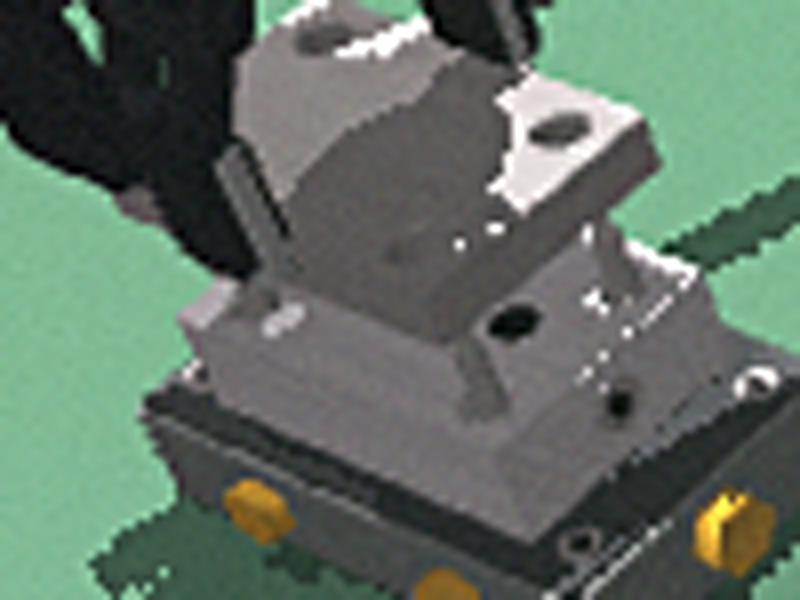

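Run:
```python
from h import *
c=load("scene17.npz")
f=lambda L,k,ox,oy:[((x+.5)/k-.5+ox,(y+.5)/k-.5+oy) for x,y in L]
print(cast(c,f([(560,130),(328,40)],8,80,180),104).round(1))
```

```text
[[ 549.  -292.8  104. ]
 [ 528.  -358.4  104. ]]
```

Request:
{"method": "send_rows", "body": {"commands": [{"x":0,"y":0.008,"z":-0.002,"ax":0,"ay":0,"az":0},{"x":0,"y":0.016,"z":-0.002,"ax":0,"ay":0,"az":0},{"x":0,"y":0.024,"z":-0.002,"ax":0,"ay":0,"az":0},{"x":0,"y":0.032,"z":-0.002,"ax":0,"ay":0,"az":0},{"x":0,"y":0.038,"z":-0.002,"ax":0,"ay":0,"az":0},{"x":0,"y":0.038,"z":-0.002,"ax":0,"ay":0,"az":0}]}}

```text
time: 27.27
ee_pos: [556.5, -332.1, 66.0]
tool_rot: [0.416, -0.416, 0.572, -0.572]
ft_force: [0.5, -0.7, -6.7]
grip_width: 63.5
```

```bash
python3 plan.py 557.7 -332 55.3 -17.9
```

```text
t 27.27 p [ 556.5 -332.1   66. ] jaw -17.93 tilt y [-0.     0.001 -1.   ] q [-0.6   0.56  1.54  0.    1.04 -0.29] F [ 0.5 -0.7 -6.7] w 63.5
d 0.0 shift [-0.0009  0.0214  0.0023] turn [ 0.0008 -0.0006 -0.0007] mm 11 rows 0.3 0.0
```

Underside 68.7, studs entered with no force. Continue down.

Request:
{"method": "send_rows", "body": {"commands": [{"x":0,"y":0.006,"z":0.001,"ax":0,"ay":0,"az":0},{"x":0,"y":0.012,"z":0.001,"ax":0,"ay":0,"az":0},{"x":0,"y":0.018,"z":0.001,"ax":0,"ay":0,"az":0},{"x":0,"y":0.02,"z":0.001,"ax":0,"ay":0,"az":0},{"x":0,"y":0.02,"z":0.001,"ax":0,"ay":0,"az":0},{"x":0,"y":0.02,"z":0.001,"ax":0,"ay":0,"az":0}]}}

```text
time: 27.77
ee_pos: [557.6, -332.6, 57.1]
tool_rot: [-0.416, 0.416, -0.571, 0.572]
ft_force: [0.2, -0.9, -6.1]
grip_width: 63.1
```

Request:
{"method": "send_rows", "body": {"commands": [{"x":0,"y":0.001,"z":0,"ax":0,"ay":0,"az":0},{"x":0,"y":0.002,"z":0,"ax":0,"ay":0,"az":0},{"x":0,"y":0.002,"z":0,"ax":0,"ay":0,"az":0}]}}

```text
time: 28.02
ee_pos: [557.7, -332.7, 56.2]
tool_rot: [-0.416, 0.416, -0.571, 0.572]
ft_force: [-0.3, 0.8, -5.6]
grip_width: 63.4
```

Request:
{"method": "send_rows", "body": {"commands": [{"x":0,"y":0.001,"z":0,"ax":0,"ay":0,"az":0},{"x":0,"y":0.003,"z":0,"ax":0,"ay":0,"az":0},{"x":0,"y":0.003,"z":0,"ax":0,"ay":0,"az":0},{"x":0,"y":0.003,"z":0,"ax":0,"ay":0,"az":0}]}}

```text
time: 28.35
ee_pos: [557.7, -332.7, 55.5]
tool_rot: [-0.416, 0.416, -0.571, 0.572]
ft_force: [-1.6, 0.2, 2.2]
grip_width: 63.5
```

Contact at the expected height (55.3). Release, retreat.

Request:
{"method": "send_rows", "body": {"commands": [{"x":0,"y":0,"z":0,"ax":0,"ay":0,"az":0},{"x":0,"y":0,"z":0,"ax":0,"ay":0,"az":0},{"x":0,"y":0,"z":0,"ax":0,"ay":0,"az":0},{"x":0,"y":0,"z":0,"ax":0,"ay":0,"az":0}], "fingers": 84}}

```text
time: 28.68
ee_pos: [558.2, -333.0, 55.1]
tool_rot: [-0.416, 0.416, -0.571, 0.573]
ft_force: [-0.9, 0.1, 0.5]
grip_width: 84.2
```

Request:
{"method": "send_rows", "body": {"commands": [{"x":0,"y":-0.04,"z":0,"ax":0,"ay":0,"az":0},{"x":0,"y":-0.1,"z":0,"ax":0,"ay":0,"az":0},{"x":0,"y":-0.17,"z":0,"ax":0,"ay":0,"az":0},{"x":0,"y":-0.22,"z":0,"ax":0,"ay":0,"az":0},{"x":-0.06,"y":-0.26,"z":-0.06,"ax":0,"ay":0,"az":0},{"x":-0.12,"y":-0.28,"z":-0.12,"ax":0,"ay":0,"az":0},{"x":-0.18,"y":-0.28,"z":-0.18,"ax":0,"ay":0,"az":0},{"x":-0.22,"y":-0.28,"z":-0.22,"ax":0,"ay":0,"az":0},{"x":-0.22,"y":-0.28,"z":-0.22,"ax":0,"ay":0,"az":0},{"x":-0.22,"y":-0.28,"z":-0.22,"ax":0,"ay":0,"az":0},{"x":-0.22,"y":-0.28,"z":-0.22,"ax":0,"ay":0,"az":0}]}}

```text
time: 29.6
ee_pos: [487.5, -194.5, 195.2]
tool_rot: [-0.417, 0.416, -0.57, 0.573]
ft_force: [0.6, -0.1, -0.3]
grip_width: 84.0
```

```bash
python3 plan.py
python3 - <<'E'
from cell import vision
from h import *
for n in("scene","top"):
    c=vision.camera(n); np.savez(f"{n}18.npz",**c); b=c["img"][:,:,::-1]; cv2.imwrite(f"pics/{n}18.png",b)
    W=world(c);hsv=cv2.cvtColor(c["img"],cv2.COLOR_RGB2HSV)
    for k,o in dict(large=(557.7,-331.8),small=(663,146.5)).items():
        m=(abs(W[...,2]-73)<5)&(hsv[...,1]<50)&(hsv[...,2]>(120))&(np.hypot(W[...,0]-o[0],W[...,1]-o[1])<75)
        q=W[m];A=np.c_[q[:,:2]-o,np.ones(len(q))];co=np.linalg.lstsq(A,q[:,2],rcond=None)[0]
        m=cv2.morphologyEx(m.astype(np.uint8),cv2.MORPH_CLOSE,np.ones((9,9)))
        print(n,k,"z",np.median(q[:,2]).round(1),"slope",co[:2].round(3),rect(c,m,73))
t=cv2.imread("pics/top18.png")
cv2.imwrite("pics/c18.png",np.hstack([cv2.resize(t[195:270,440:540],(400,300),interpolation=cv2.INTER_CUBIC),cv2.resize(t[140:215,190:290],(400,300),interpolation=cv2.INTER_CUBIC)]))
E
```

```text
t 29.6 p [ 487.5 -194.5  195.2] jaw -17.89 tilt y [ 0.003 -0.002 -1.   ] q [-0.46  0.27  1.66 -0.    1.21 -0.15] F [ 0.6 -0.1 -0.3] w 84.0
scene large z 73.8 slope [0. 0.] [ 557.6 -333.2  557.5 -333.4   66.9   97.   -18. ]
scene small z 73.5 slope [ 0.001 -0.   ] [663.3 146.1 663.4 146.1  50.8  69.9  -5.4]
top large z 74.0 slope [0.073 0.036] [ 518.3 -364.6  519.3 -364.1   10.    19.2   23.8]
top small z 73.7 slope [ 0.007 -0.008] [665.  146.8 665.  146.8  51.1  69.4  -5.6]
```

View pics/scene18.png

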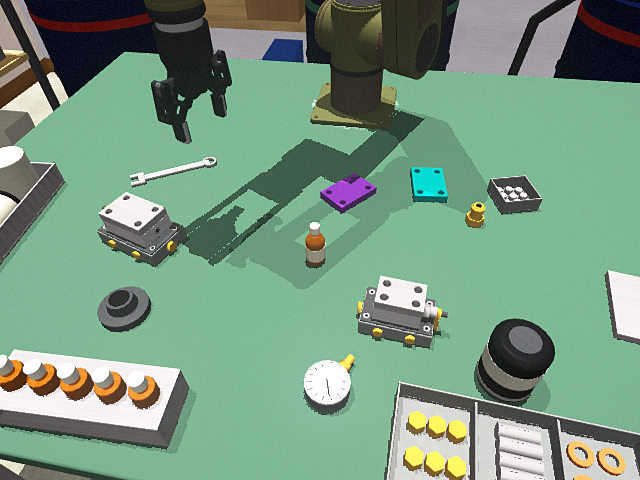

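View pics/c18.png

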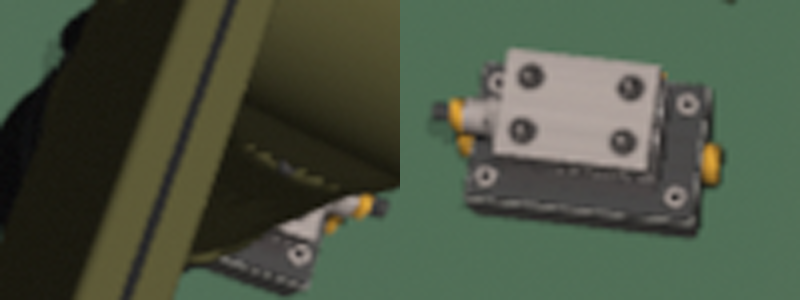

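Run:
```python
from cell import order
print(order.sign_off())
```

```text
the job is handed in; nothing more can be done
None
```

I built both stacks and handed the job in at about 30 s of the 112 s allowed. On each subplate I lowered the matching block, then its plain steel plate, until the force reading showed contact, and then let go. The purple and turquoise plates were left alone.

**Last checks:**
- **Heights:** the plate tops read about 73.5 mm (small) and 73.8 mm (large) in the scene camera, against 73 mm expected. They showed no tilt there.
- **Centres:** in the scene view both plates lie within about 2 mm of their subplate's centre, turned under about 0.01 rad from it.
- **Bystanders:** the bottle, flange, filter and coupling stand where they were. I checked that by eye in the scene picture and did not measure it.
- **Robot:** the gripper is clear of everything.

**What disagreed or could not be checked:**
- The two cameras differ by up to about 2 mm in places. The small plate's centre reads x = 663.3 mm in the scene view and 665.0 mm in the top view.
- In the scene picture the small stack's stud tips did not stand out. The top view shows all four in their holes.
- The arm hid the large stack from the top camera at the end, so its final check is from the scene view only. The top-view figures the script printed for it are meaningless.

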